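# Build up the engraving stand so that the tin's lid is level with the focus gauge

### The job

Build the work stack on the engraver's stand, centred on its engraved square: the steel bench block at the bottom, on it the one riser that suits today's gauge setting, then the black rubber pad, and the brass tin upright on top. Choose the riser (one, two or three holes) that brings the top of the tin's lid as near as possible to the height of the gauge finger. Do not shift the gauge finger, and leave the solder spool and the melting dish where they are.

Things in the scene. Friction and masses are not known exactly. Their poses are not given: they have to be found in the camera images.
- stand_top (a point): the engraver's stand: fixed steel plate 190 x 100 x 12 mm on the bench, with a 66 mm square engraved in it. The point is the square's centre on the plate's upper face (12 mm above the bench); here the stack is built. z up; x runs along the plate to the gauge, whose post stands 106 mm from this point; the plate reaches 57 mm the other way and 50 mm to either side.
- gauge_tip (a point): height gauge of the stand: telescoping post with a flat steel finger, 16 mm wide and 5 mm thick, that points at the stack. The point is on the finger's upper face at its end, 72 mm along x from the stack's centre. It is clamped at a different height each time, 73 to 97 mm above the plate. Block, pad and tin together make 61 mm, the riser the rest; the best riser comes within about 5 mm.
- block_center (a point): steel bench block, plain pale grey square slab without holes, 63 x 63 x 20 mm, 0.6 kg. The point is its centre (10 mm above its underside); x and y run along its sides, z up.
- riser_1_center (a point): low riser: pale aluminium bar, 62 x 44 mm (x, y) and 14 mm high, ONE black hole 9 mm wide in the middle of its top. The point is its centre (7 mm above its underside); x runs along its long sides, y along the short ones, z up.
- riser_2_center (a point): middle riser: pale aluminium bar, 62 x 44 mm (x, y) and 24 mm high, TWO black holes in a row along its top. The point is its centre (12 mm above its underside); x runs along its long sides, y along the short ones, z up.
- riser_3_center (a point): high riser: pale aluminium bar, 62 x 44 mm (x, y) and 34 mm high, THREE black holes in a row along its top. The point is its centre (17 mm above its underside); x runs along its long sides, y along the short ones, z up.
- pad_center (a point): black rubber pad: round flat disc, 52 mm in diameter, 14 mm thick. The point is its centre (7 mm above its underside).
- tin_center (a point): brass-coloured round tin, 27 mm high; body 56 mm in diameter, closed lid (the uppermost 8 mm) 60 mm; the lid is fixed. The point is its centre (13.5 mm below the top of the lid and above its underside); it stands upright.
- spool_center (a point): bystander: pale spool of solder wire lying flat, 60 mm in diameter, 32 mm high; the point is its centre. To be left where it is. (Fixed, to be kept clear of on the right, beside the bench: a hanger pole 22 mm thick and 0.86 m high at x 0.28, y -0.53, which the arm may start behind, and its hose at x 0.38, y -0.46.)
- dish_center (a point): bystander: round stoneware melting dish, 76 mm in diameter, 27 mm high; the point is its centre, half-way up. To be left where it is. Beyond it, on the stand's left, a thin fixed tool post 0.47 m high stands at x 0.61, y 0.135: keep clear.
There are look-alikes about, which are no part of the job. Of the things shaped like the part that bears pad_center, the black one is meant.

How it is judged:
By the outcome, as a careful person would: the job done as asked, in the order asked, and still so for the second after the job is handed in, with the robot touching nothing.
It also fails if it takes over 106 s, if anything falls off the work surface, if the arm or the gripper's body presses on something with over 40 N, if the wrist force passes 120 N, or if a joint passes its speed limit or range.

### The arm

A 6-joint arm with a two-finger parallel gripper is mounted at the origin on a cart in front of the work surface, level with it; the furniture and walls round the work are solid. World frame = base frame: x ahead of the robot, y to its left, z up, the work surface at z = 0. Lengths are in mm, angles in rad, forces in N, time in s.
With the tool pointing down it reaches from about 350 to 975 mm from the base axis. Payload 7.1 kg.
Tool frame: the origin (TCP) lies on the centre line of the jaws, within the pads' length; the fingertips stand 8 mm ahead of it and the grasp point (between the pads) lies 11 mm behind it; z points along the fingers, x is the direction in which the jaws open and shut, and the axes are right-handed (so a half turn about z gives the same grasp; the last joint's range is limited). The gripper opens to 88 mm and grips with 3 to 60 N. Pads are 20 mm wide; open, the fingers measure 115 mm over their backs; the gripper's body (75 mm by 178 mm) begins 61 mm behind the grasp point.
Start: joints at [1.222, 0.423, 1.63, -0, 1.089, -0.019], TCP at [202.377, 591.311, 230.675] pointing down, gripper open.
Joint ranges: [-3, 3], [-0.9, 2.11], [0.09, 2.58], [-1.31, 4.45], [0.11, 2.69], [-2.54, 2.54]. Speed limits (rad/s): [2.39, 2.39, 3.01, 3.14, 3.14, 3.14].

### API

Orientations are given as a rotation vector (axis times angle).
In Python, from workcell import ctrl gives the robot as it stands.
- The arm moves only by the shell command python3 -m handwheel 'ROWS'. ROWS is JSON, a list of rows, each a list of 3 entries, a list of its own where there are three numbers: the turn, a rotation vector about the tool's x, y, z in rad, then the shift along the tool's x, y, z in mm, then the opening, from 0 (shut) to 1 (fully open). In form: [[[ax, ay, az], [tx, ty, tz], jaw], ...]. A call has exactly 10 rows; each row shifts and turns the pose as measured when the row begins, along the tool's axes as they then stand; what a row does not reach is not made up. A row lasts 1/12 s, in which the tool goes at most 41.7 mm and 7.16 degrees, less where a joint would pass 70% of its speed; a pose out of reach is approached as far as the arm can. A call with a gripper value outside its range is refused whole. The fingers move at their own pace and stop on an object; the grip force is fixed at half the most. Time passes only in rows, so rows that do not move let the fingers close, or fill a call up. It gives the time, the measured TCP pose, the force and the opening at its end, in the units of the state.
- ctrl.get_obs(): the state, without advancing time (a new reading comes with each control period).
- ctrl.get_image(name): name is "scene" or "top"; returns a dict with "pixels" (384x512x3 uint8, red, green, blue), "camera_matrix" (3x3 intrinsics, pixels), "dist" ([k1, k2, p1, p2, k3] as OpenCV has them; the pictures are not rectified), "rvec" (rotation vector, rad) and "tvec" (3), from world to camera coordinates, as OpenCV has them. Camera axes: x right, y down, z forward; pixel columns grow to the right and rows downward; lengths in mm; the calibration is good to about 2 mm. A picture is of the moment at which its call begins. There is no depth.
- ctrl.close_job(): hands the job in, once; it reports no verdict.
Trained networks look in a picture, given as the dict that the camera call returned (one of the last four; its "shot" number tells which), for a name from the list of things; names that differ only in an ending like _2 or _b are one class to them, and where a whole thing is asked for, a point or a joint stands for the part that bears it (a point fixed in the world has none). Each returns a list of dicts, best first, with "score" (0 to 1); they miss things now and then, are a little off and sometimes report something else, mostly with a low value. They report only what shows in the picture. A call takes as long as a camera call. They do not tell look-alikes from the thing itself.
- ctrl.look_for(picture, query): "position" ([x, y, z] in mm, in the coordinates of the camera as it stood for that picture, good to about 4 mm: the middle of the surface that is visible of it).
- ctrl.spot_point(picture, query): "position" ([x, y, z] in mm, in the coordinates of the camera as it stood for that picture, good to about 4 mm: a listed point, or the origin of a listed thing).
The state is a dict: "t": time; "qpos": joint angles; "qvel": joint speeds; "joint_torque": joint torques, N m; "ee_pos": TCP position; "orientation": TCP orientation; "ft_force": force on the tool from outside, world axes, zero at the start; "moment": the same for the moment, N m; "width": finger opening in mm.
Only numpy, scipy, OpenCV 4.12 (cv2) and the standard library are available. Lean on these libraries where they do the work, as an engineer would, in place of code of your own. Each camera call takes 0.05 s, during which the arm holds its last target.

## Working session

There is one attempt and no reset: what is moved stays moved. The work goes in short steps, Python scripts to look and compute and a shell command to move; the robot and the scene stay as the last step left them, time stands still between calls to the robot, and variables do not carry over. Pictures are saved under pics/ and viewed, and the job is handed in when it is done.

```bash
ls; mkdir -p pics
python3 - <<'E'
from workcell import ctrl
import cv2
o=ctrl.get_obs();print({k:o[k] for k in('t','qpos','ee_pos','orientation','width','ft_force')})
for n in('scene','top'):
    p=ctrl.get_image(n);cv2.imwrite(f'pics/{n}0.png',cv2.cvtColor(p['pixels'],cv2.COLOR_RGB2BGR))
    print(n,p['shot'],p['camera_matrix'],p['dist'],p['rvec'],p['tvec'])
E
```

```text
pics
{'t': 0.0, 'qpos': array([ 1.22199741e+00,  4.23877998e-01,  1.63066088e+00, -7.36926649e-06,
        1.08860915e+00, -1.90109188e-02]), 'ee_pos': array([202.2023654 , 590.82122774, 229.88993358]), 'orientation': array([ 2.55522987e+00,  1.82615376e+00, -2.00800319e-03]), 'width': 88.06373088846098, 'ft_force': array([-0.6044291 ,  0.63253098,  0.52224247])}
scene 1 [[380.7627659    0.         260.11681183]
 [  0.         380.7627659  192.89449466]
 [  0.           0.           1.        ]] [-0.12235315  0.          0.          0.          0.        ] [ 2.10270145 -1.0017918   0.48451532] [-361.67529871  296.95478554  696.40196473]
top 2 [[357.03666555   0.         254.49312588]
 [  0.         357.03666555 197.73686023]
 [  0.           0.           1.        ]] [-0.104548  0.        0.        0.        0.      ] [ 2.11617678 -2.14715894  0.19253482] [-26.43891788 524.56945744 889.94270528]
```

View pics/scene0.png

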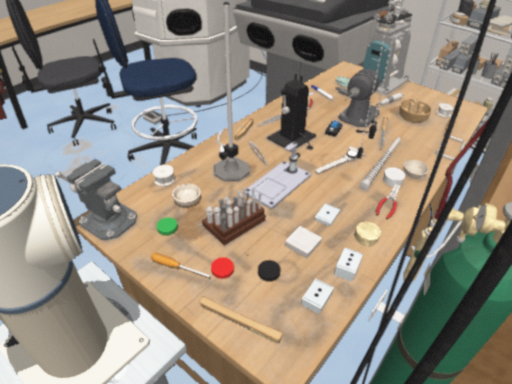

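View pics/top0.png

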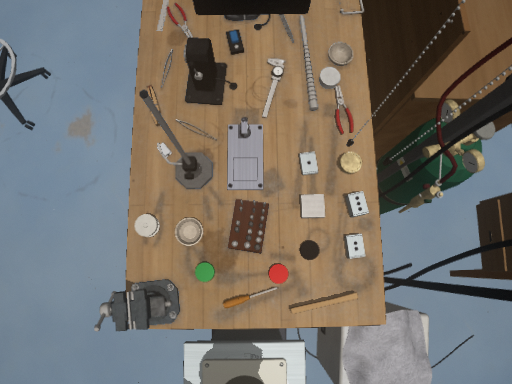

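```bash
cat > h.py <<'E'
from workcell import ctrl
import cv2,numpy as np
def pw(p,c):
    R=cv2.Rodrigues(np.array(p['rvec'],float))[0]
    return R.T@(np.array(c,float)-np.array(p['tvec'],float))
def proj(p,X):
    return cv2.projectPoints(np.array(X,float).reshape(-1,1,3),np.array(p['rvec'],float),np.array(p['tvec'],float),p['camera_matrix'],np.array(p['dist'],float))[0].reshape(-1,2)
def ray(p,uv,z):
    n=cv2.undistortPoints(np.array(uv,float).reshape(-1,1,2),p['camera_matrix'],np.array(p['dist'],float)).reshape(-1,2)
    R=cv2.Rodrigues(np.array(p['rvec'],float))[0]
    C=-R.T@np.array(p['tvec'],float)
    d=np.c_[n,np.ones(len(n))]@R
    return C+d*((z-C[2])/d[:,2])[:,None]
def save(p,f,crop=None,s=1):
    im=cv2.cvtColor(p['pixels'],cv2.COLOR_RGB2BGR)
    if crop: im=im[crop[1]:crop[3],crop[0]:crop[2]]
    cv2.imwrite(f,cv2.resize(im,None,fx=s,fy=s,interpolation=cv2.INTER_CUBIC))
E
python3 - <<'E'
from h import *
import pickle
P={n:ctrl.get_image(n) for n in('scene','top')}
pickle.dump(P,open('P0.pkl','wb'))
for n,p in P.items():
  for q in 'stand_top gauge_tip block_center riser_1_center pad_center tin_center spool_center dish_center'.split():
    for d in ctrl.spot_point(p,q):
      w=pw(p,d['position']);print(n,q,round(d['score'],2),w.round(0),proj(p,w).round(0)[0])
E
```

```text
scene stand_top 0.7 [611.  -8.  11.] [269. 188.]
scene stand_top 0.6 [685. -11. 108.] [288. 148.]
scene gauge_tip 0.67 [683. -10. 108.] [287. 148.]
scene block_center 0.64 [ 507. -188.    7.] [302. 241.]
scene riser_1_center 0.89 [ 627. -184.    5.] [327. 214.]
scene pad_center 0.96 [ 387. -179.    6.] [269. 271.]
scene pad_center 0.86 [326. -89.   6.] [221. 267.]
scene pad_center 0.6 [334. 101.  10.] [166. 225.]
scene tin_center 0.87 [ 628. -299.   13.] [367. 233.]
scene spool_center 0.78 [459. 257.  17.] [164. 174.]
top stand_top 0.98 [616. -11.  12.] [245. 167.]
top gauge_tip 0.66 [686.  -9. 108.] [244. 131.]
top block_center 0.71 [ 507. -190.   14.] [312. 205.]
top riser_1_center 0.54 [ 628. -184.   10.] [308. 163.]
top pad_center 0.86 [334. 100.   9.] [205. 272.]
top pad_center 0.81 [ 390. -179.   10.] [310. 249.]
top pad_center 0.65 [324. -96.   9.] [279. 275.]
top tin_center 0.79 [ 623. -301.   15.] [350. 163.]
top spool_center 0.59 [457. 258.  15.] [146. 226.]
top dish_center 0.69 [443. 146.  15.] [188. 231.]
top dish_center 0.62 [ 391. -179.   11.] [310. 248.]
```

Run:
```python
from h import *
import pickle
P=pickle.load(open('P0.pkl','rb'))
save(P['scene'],'pics/s_crop1.png',(200,120,400,320),4) if 0 else save(P['scene'],'pics/s_crop1.png',(240,130,390,320),3)
save(P['top'],'pics/t_crop1.png',(215,110,375,265),4)
save(P['scene'],'pics/s_g.png',(240,130,330,210),7)
for q in ('riser_2_center','riser_3_center'):
  pass
```

```text
(no output)
```

View pics/s_crop1.png

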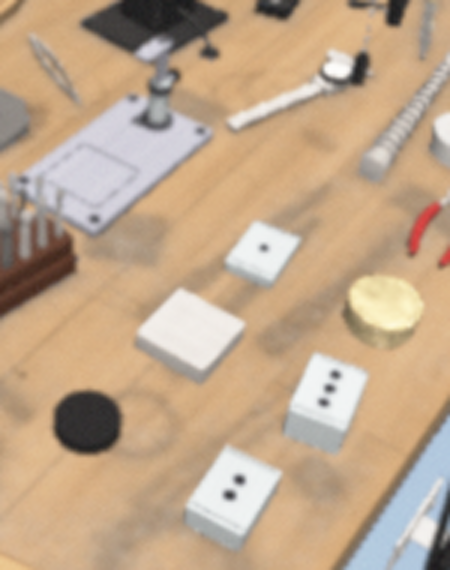

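View pics/t_crop1.png

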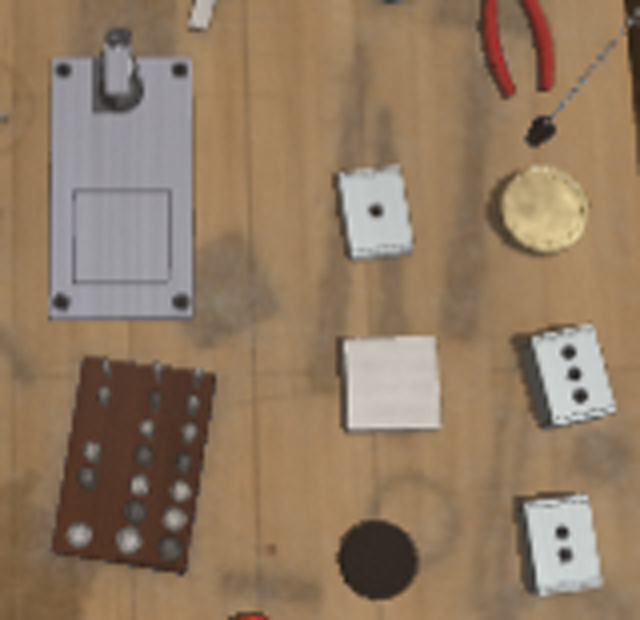

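View pics/s_g.png

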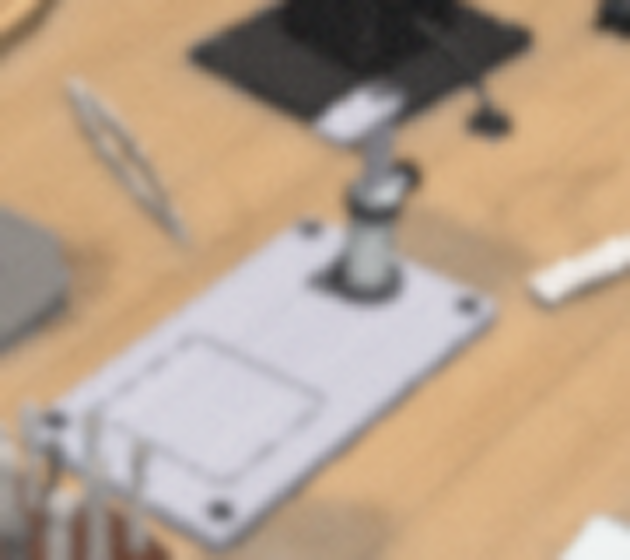

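Run:
```python
from h import *
import pickle
P=pickle.load(open('P0.pkl','rb'));T=P['top'];S=P['scene']
c=lambda a:np.array(a,float)/4+[215,110]-0.375
def rect(n,a,z):
    w=ray(T,c(a),z)[:,:2];e=np.diff(np.r_[w,w[:1]],axis=0)
    print(n,w.mean(0).round(1),'sides',np.hypot(*e.T).round(1),'ang',np.degrees(np.arctan2(e[:,1],e[:,0])).round(1))
    return w.mean(0)
rect('r3',[(532,340),(594,326),(614,408),(552,426)],34)
rect('r2',[(530,502),(590,494),(601,585),(540,593)],24)
rect('r1',[(338,172),(400,166),(412,250),(350,258)],14)
rect('block',[(343,338),(435,336),(439,428),(346,430)],20)
sq=rect('sq',[(74,190),(170,190),(170,282),(73,282)],12)
print('plate',ray(T,c([(51,58),(192,58),(193,318),(50,318)]),12).round(1))
print('tin',ray(T,c([(545,209)]),27),'pad',ray(T,c([(378,559)]),14))
s7=lambda a:np.array(a,float)/7+[240,130]-.43
print('sq scene',ray(S,s7([(192,338),(325,400),(225,480),(95,410)]),12).mean(0))
print('tin scene',ray(S,np.array([[384,300]])/3+[240,130],27),'pad scene',ray(S,np.array([[88,416]])/3+[240,130],14))
for z in (87,92,97,102,107,112):
  q=[sq[0]+72,sq[1],z];print(z,'top',((proj(T,q)-[215,110])*4)[0].round(),'sc',((proj(S,q)-[240,130])*7)[0].round())
```

```text
r3 [ 507.2 -310.6] sides [44.  56.8 44.4 59.1] ang [ -78.2 -170.   104.8    9.8]
r2 [ 395.7 -301.4] sides [41.2 60.5 41.5 60.2] ang [ -83.8 -176.3   95.8    3.4]
r1 [ 627.1 -185.2] sides [43.8 60.7 43.5 62. ] ang [ -84.8 -174.9   96.8    5.4]
block [ 505.8 -189.8] sides [62.8 62.8 62.8 62.7] ang [-89.5 179.7  90.3  -0.3]
sq [612.4  -9.4] sides [66.7 65.5 66.6 65.6] ang [-90.8 179.1  89.2  -0.8]
plate [[743.3  39.5  12. ]
 [741.9 -60.5  12. ]
 [553.8 -57.5  12. ]
 [555.2  40.1  12. ]]
tin [[ 623.99930242 -300.92851365   27.        ]] pad [[ 388.32703952 -177.44939182   14.        ]]
sq scene [611.33385752  -8.19007882  12.        ]
tin scene [[ 622.95726815 -300.53011936   27.        ]] pad scene [[ 387.3734851 -179.5867143   14.       ]]
87 top [117.  97.] sc [328. 167.]
92 top [116.  95.] sc [329. 156.]
97 top [116.  92.] sc [330. 145.]
102 top [116.  89.] sc [331. 135.]
107 top [116.  86.] sc [332. 124.]
112 top [116.  84.] sc [332. 113.]
```

Run:
```python
from h import *
ims={'scene':[], 'top':[]}
import pickle
ps=pickle.load(open('P0.pkl','rb'))
def view(p,box,s,f,zs):
    im=cv2.cvtColor(p['pixels'],cv2.COLOR_RGB2BGR)[box[1]:box[3],box[0]:box[2]]
    im=cv2.resize(im,None,fx=s,fy=s,interpolation=cv2.INTER_CUBIC)
    outs=[im.copy()]
    for z in zs:
        o=im.copy()
        a=[[612+72,-9+d,z] for d in(-8,8)]+[[612+98,-9+d,z] for d in (8,-8)]+[[684,-17,z-5],[684,-1,z-5]]
        q=((proj(p,a)-[box[0]-.5,box[1]-.5])*s).astype(int)
        cv2.polylines(o,[q[:4].reshape(-1,1,2)],True,(0,0,255),1);cv2.polylines(o,[q[[0,4,5,1]].reshape(-1,1,2)],False,(0,255,0),1)
        outs.append(o)
    cv2.imwrite(f,np.hstack(outs))
view(ps['scene'],(275,135,305,165),12 if 0 else 8,'pics/g1.png',(102,108)) 
view(ps['top'],(230,112,260,142),8,'pics/g2.png',(102,108))
view(ps['scene'],(276,135,306,165),8,'pics/g3.png',(98,105))
```

```text
(no output)
```

View pics/g1.png

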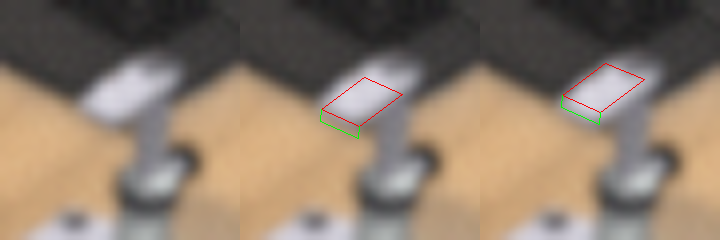

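View pics/g2.png

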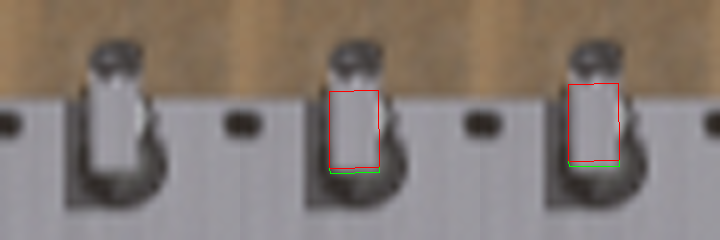

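View pics/g3.png

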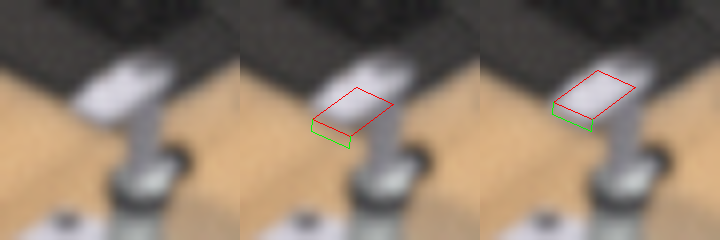

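```bash
python3 -m handwheel '[[[0,0,-0.11],[0,0,0],1],[[0,0,-0.11],[0,0,0],1],[[0,0,-0.11],[0,0,0],1],[[0,0,0],[-34,20,0],1],[[0,0,0],[-34,20,0],1],[[0,0,0],[-34,20,0],1],[[0,0,0],[-34,20,0],1],[[0,0,0],[-34,20,0],1],[[0,0,0],[-34,20,0],1],[[0,0,0],[-34,20,0],1]]'
cat > st.py <<'E'
from h import *
from scipy.spatial.transform import Rotation as Ro
o=ctrl.get_obs();R=Ro.from_rotvec(o['orientation']).as_matrix()
print('t',round(o['t'],2),'p',o['ee_pos'].round(1),'th',np.degrees(np.arctan2(R[1,0],R[0,0])).round(2),'z',R[:,2].round(4),'w',round(o['width'],1),'F',o['ft_force'].round(1),'q',o['qpos'].round(2))
import sys
if len(sys.argv)>3:
    d=np.array([float(a) for a in sys.argv[1:4]])-o['ee_pos'];print('tool shift',(R.T@d).round(1))
E
python3 st.py 430 100 200
```

```text
t: 1.83
ee_pos: [348.0, 354.2, 230.2]
orientation: [-2.187, -2.251, -0.008]
ft_force: [0.5, 0.1, -1.5]
width: 87.6
t 1.83 p [348.  354.2 230.2] th 91.66 z [ 0.0017  0.0058 -1.    ] w 87.6 F [ 0.5  0.1 -1.5] q [ 0.77  0.23  1.91  0.    0.99 -0.83]
tool shift [-256.6   74.6   28.8]
```

```bash
python3 -m handwheel '[[[0,0,0.015],[-35,10,0],1],[[0,0,0.015],[-35,10,0],1],[[0,0,0],[-35,10,0],1],[[0,0,0],[-35,10,0],1],[[0,0,0],[-35,10,0],1],[[0,0,0],[-35,10,0],1],[[0,0,0],[-35,10,0],1],[[0,0,0],[-35,10,0],1],[[0,0,0],[-35,10,0],1],[[0,0,0],[-35,10,0],1]]'
python3 st.py 506 -190 120
```

```text
t: 2.67
ee_pos: [453.8, -12.7, 231.1]
orientation: [2.223, 2.218, 0.021]
ft_force: [1.1, 0.7, 0.5]
width: 88.0
t 2.67 p [453.8 -12.7 231.1] th 89.89 z [ 0.0105  0.0086 -0.9999] w 88.0 F [1.1 0.7 0.5] q [-0.06  0.16  2.    0.01  0.97 -1.64]
tool shift [-178.1   51.4  110.1]
```

```bash
cat >> st.py <<'E'
w=np.cross(R[:,2],[0,0,-1]);print('level turn',(R.T@w).round(4))
E
python3 -m handwheel '[[[0.01,-0.009,0],[-35,10,0],1],[[0,0,0],[-35,10,0],1],[[0,0,0],[-36,10,10],1],[[0,0,0],[-36,10,20],1],[[0,0,0],[-36,11,20],1],[[0,0,0],[0,0,30],1],[[0,0,0],[0,0,30],1],[[0,0,0],[0,0,0],1],[[0,0,0],[0,0,0],1],[[0,0,0],[0,0,0],1]]'
python3 st.py 506 -190 50
python3 - <<'E'
from h import *
p=ctrl.get_image('top');save(p,'pics/t1.png',(270,160,390,280),5)
E
```

```text
t: 3.5
ee_pos: [509.6, -206.5, 124.0]
orientation: [2.226, 2.199, 0.008]
ft_force: [0.2, 0.8, 0.7]
width: 87.9
t 3.5 p [ 509.6 -206.5  124. ] th 89.31 z [ 0.0124 -0.0056 -0.9999] w 87.9 F [0.2 0.8 0.7] q [-0.41  0.46  1.88 -0.    0.79 -1.96]
tool shift [16.9 -4.8 73.9]
level turn [ 0.0125  0.0055 -0.    ]
```

View pics/t1.png

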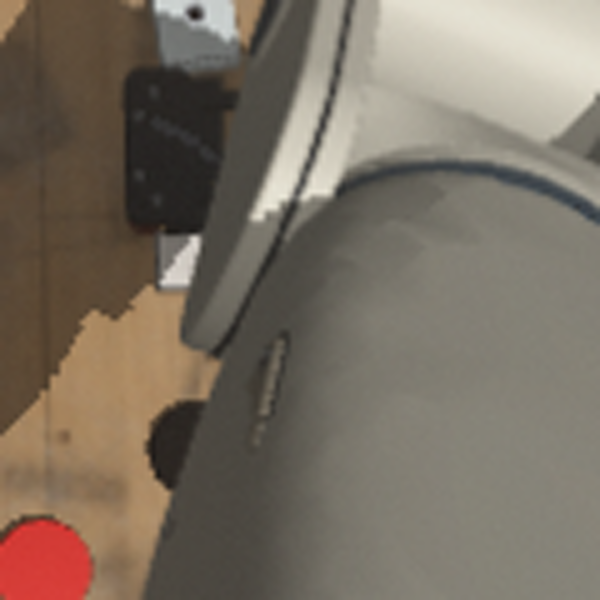

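```bash
python3 -m handwheel '[[[0.012,0.005,-0.012],[9,-2,15],1],[[0,0,0],[8,-2,20],1],[[0,0,0],[0,0,20],1],[[0,0,0],[0,0,10],1],[[0,0,0],[0,0,5],1],[[0,0,0],[0,0,0],1],[[0,0,0],[0,0,0],1],[[0,0,0],[0,0,0],1],[[0,0,0],[0,0,0],1],[[0,0,0],[0,0,0],1]]'
python3 st.py 506 -190 12; sleep 0;python3 st.py 506 -190 12
```

```text
t: 4.38
ee_pos: [513.4, -186.4, 60.5]
orientation: [2.201, 2.22, 0.01]
ft_force: [0.3, -0.4, -0.7]
width: 88.1
t 4.38 p [ 513.4 -186.4   60.5] th 90.48 z [ 0.0156 -0.0062 -0.9999] w 88.1 F [ 0.3 -0.4 -0.7] q [-0.37  0.56  1.91 -0.    0.66 -1.95]
tool shift [-3.2 -8.1 48.4]
level turn [ 0.0156  0.0063 -0.    ]
t 4.38 p [ 513.4 -186.4   60.5] th 90.48 z [ 0.0156 -0.0062 -0.9999] w 88.1 F [ 0.3 -0.4 -0.7] q [-0.37  0.56  1.91 -0.    0.66 -1.95]
tool shift [-3.2 -8.1 48.4]
level turn [ 0.0156  0.0063 -0.    ]
```

Run:
```python
from h import *
p=ctrl.get_image('scene');save(p,'pics/s2.png',(220,150,390,300),4)
```

```text
(no output)
```

View pics/s2.png

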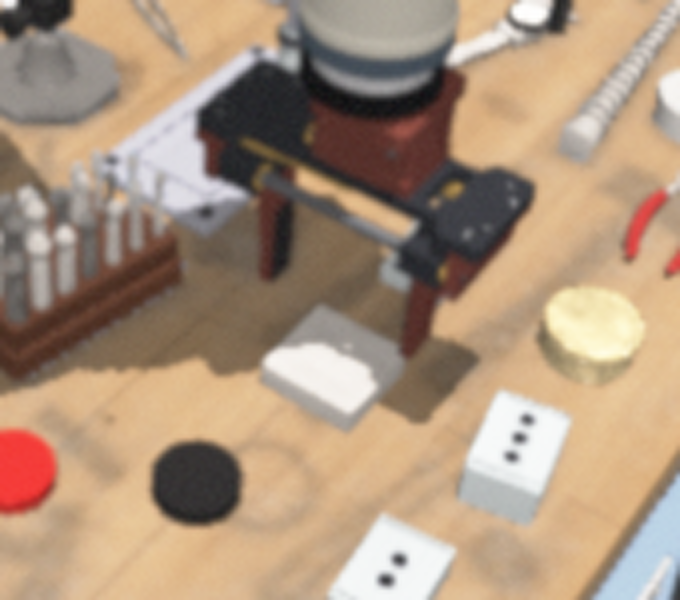

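```bash
python3 -m handwheel '[[[0.02,0.008,0],[-3,-8,0],1],[[0,0,0],[0,-2,10],1],[[0,0,0],[0,0,10],1],[[0,0,0],[0,0,10],1],[[0,0,0],[0,0,10],1],[[0,0,0],[0,0,5],1],[[0,0,0],[0,0,2],1],[[0,0,0],[0,0,0],1],[[0,0,0],[0,0,0],1],[[0,0,0],[0,0,0],1]]'
python3 st.py 506 -190 12
```

```text
t: 5.27
ee_pos: [501.9, -190.5, 8.5]
orientation: [-2.208, -2.225, 0.005]
ft_force: [-1.7, 1.1, 0.5]
width: 88.2
t 5.27 p [ 501.9 -190.5    8.5] th 90.43 z [-0.0069  0.0024 -1.    ] w 88.2 F [-1.7  1.1  0.5] q [-0.38  0.65  1.92 -0.    0.58 -1.96]
tool shift [ 0.4  4.1 -3.5]
level turn [-0.0069 -0.0024  0.    ]
```

```bash
python3 -m handwheel '[[[-0.006,0,-0.0],[0,4,-3],1],[[0,0,0],[0,0,0],1],[[0,0,0],[0,0,0],0],[[0,0,0],[0,0,0],0],[[0,0,0],[0,0,0],0],[[0,0,0],[0,0,0],0],[[0,0,0],[0,0,0],0],[[0,0,0],[0,0,0],0],[[0,0,0],[0,0,0],0],[[0,0,0],[0,0,0],0]]'
python3 st.py 506 -190 120
```

```text
t: 6.1
ee_pos: [507.2, -190.4, 12.3]
orientation: [-2.212, -2.23, -0.004]
ft_force: [-0.4, 0.3, 0.8]
width: 62.8
t 6.1 p [ 507.2 -190.4   12.3] th 90.45 z [ 0.0012  0.002  -1.    ] w 62.8 F [-0.4  0.3  0.8] q [-0.38  0.65  1.91  0.    0.58 -1.96]
tool shift [   0.6   -1.1 -107.7]
level turn [ 0.0013 -0.002  -0.    ]
```

```bash
python3 -m handwheel '[[[0,0,0],[0,0,-15],0],[[0,0,0],[0,0,-25],0],[[0,0,0],[0,0,-25],0],[[0,0,0],[10,6,-20],0],[[0,0,0],[25,15,0],0],[[0,0,0],[25,15,0],0],[[0,0,0],[25,15,0],0],[[0,0,0],[25,15,0],0],[[0,0,0],[25,15,0],0],[[0,0,0],[0,0,0],0]]'
python3 st.py 613.8 -9.4 45;  python3 - <<'E'
from h import *
p=ctrl.get_image('scene');save(p,'pics/s3.png',(200,90,390,270),4)
E
```

```text
t: 6.93
ee_pos: [581.9, -49.2, 93.9]
orientation: [-2.208, -2.212, 0.008]
ft_force: [-0.2, 1.1, -4.7]
width: 62.9
t 6.93 p [581.9 -49.2  93.9] th 90.1 z [-0.0151  0.0076 -0.9999] w 62.9 F [-0.2  1.1 -4.7] q [-0.11  0.56  1.79  0.01  0.81 -1.69]
tool shift [39.3 32.7 48.7]
level turn [-0.0151 -0.0076 -0.    ]
```

View pics/s3.png

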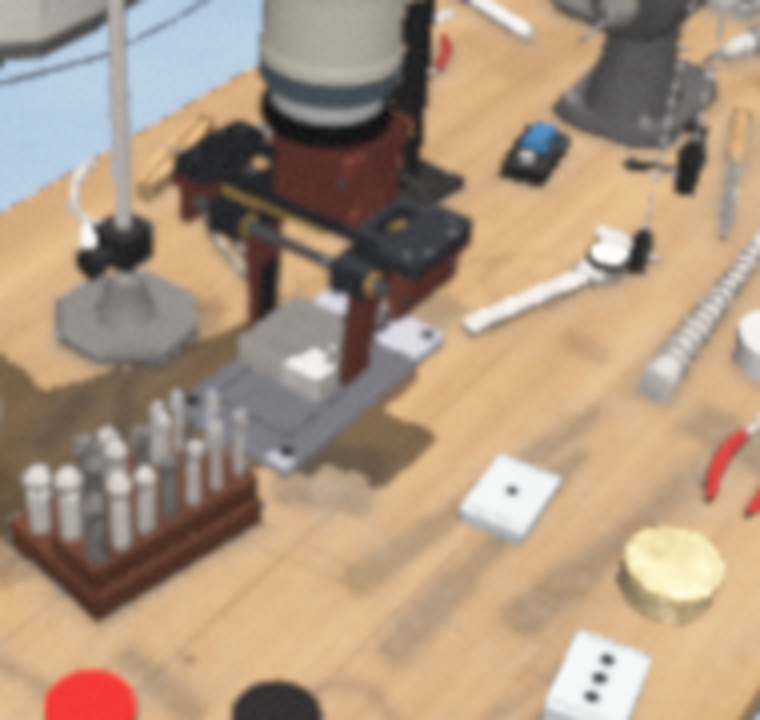

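```bash
python3 -m handwheel '[[[-0.015,-0.008,0],[20,16,0],0],[[0,0,0],[19,16,0],0],[[0,0,0],[0,0,10],0],[[0,0,0],[0,0,15],0],[[0,0,0],[0,0,15],0],[[0,0,0],[0,0,0],0],[[0,0,0],[0,0,0],0],[[0,0,0],[0,0,0],0],[[0,0,0],[0,0,0],0],[[0,0,0],[0,0,0],0]]'
python3 st.py 613.8 -9.4 26
```

```text
t: 7.82
ee_pos: [603.5, -15.4, 46.4]
orientation: [-2.213, -2.215, 0.023]
ft_force: [-0.3, -0.5, -6.0]
width: 62.8
t 7.82 p [603.5 -15.4  46.4] th 90.07 z [-0.018  -0.0028 -0.9998] w 62.8 F [-0.3 -0.5 -6. ] q [-0.04  0.65  1.76 -0.01  0.75 -1.61]
tool shift [ 6.  10.6 20.2]
level turn [-0.018   0.0028 -0.    ]
```

```bash
python3 -m handwheel '[[[-0.02,0,0],[6,10,0],0],[[0,0,0],[0,0,0],0],[[0,0,0],[0,0,0],0],[[0,0,0],[0,0,6],0],[[0,0,0],[0,0,4],0],[[0,0,0],[0,0,0],0],[[0,0,0],[0,0,0],0],[[0,0,0],[0,0,0],0],[[0,0,0],[0,0,0],0],[[0,0,0],[0,0,0],0]]'
python3 st.py 613.8 -9.4 26
```

```text
t: 8.65
ee_pos: [615.9, -9.0, 37.1]
orientation: [2.215, 2.218, 0.005]
ft_force: [0.0, 0.5, -5.7]
width: 62.5
t 8.65 p [615.9  -9.   37.1] th 90.07 z [ 0.0073 -0.0029 -1.    ] w 62.5 F [ 0.   0.5 -5.7] q [-0.03  0.67  1.75 -0.    0.72 -1.6 ]
tool shift [-0.4 -2.2 11.1]
level turn [ 0.0073  0.0029 -0.    ]
```

```bash
python3 -m handwheel '[[[0.007,0.003,0],[0,-2,0],0],[[0,0,0],[0,0,4],0],[[0,0,0],[0,0,4],0],[[0,0,0],[0,0,2],0],[[0,0,0],[0,0,0],0],[[0,0,0],[0,0,0],0],[[0,0,0],[0,0,0],0],[[0,0,0],[0,0,0],0],[[0,0,0],[0,0,0],0],[[0,0,0],[0,0,0],0]]'
python3 st.py 613.8 -9.4 24.5;  python3 - <<'E'
from h import *
p=ctrl.get_image('scene');save(p,'pics/s4.png',(220,120,340,240),5)
E
```

```text
t: 9.48
ee_pos: [613.7, -9.1, 26.0]
orientation: [-2.22, -2.222, -0.0]
ft_force: [0.1, -0.0, -7.3]
width: 62.8
t 9.48 p [613.7  -9.1  26. ] th 90.06 z [-3.e-04  4.e-04 -1.e+00] w 62.8 F [ 0.1 -0.  -7.3] q [-0.03  0.69  1.75  0.    0.71 -1.61]
tool shift [-0.3  0.1  1.5]
level turn [-0.0003 -0.0004  0.    ]
```

View pics/s4.png

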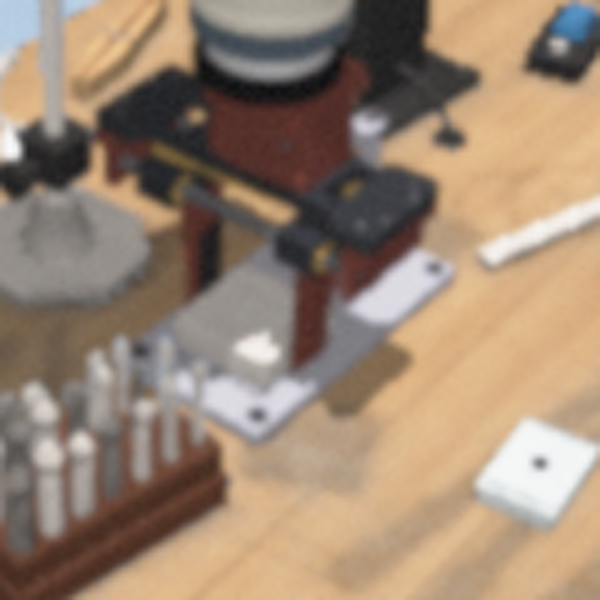

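```bash
python3 -m handwheel '[[[0,0,0],[0,0,1],0],[[0,0,0],[0,0,1],0],[[0,0,0],[0,0,0],0],[[0,0,0],[0,0,0],0],[[0,0,0],[0,0,0],1],[[0,0,0],[0,0,0],1],[[0,0,0],[0,0,0],1],[[0,0,0],[0,0,0],1],[[0,0,0],[0,0,0],1],[[0,0,0],[0,0,0],1]]'
python3 st.py 507 -310.6 120
```

```text
t: 10.37
ee_pos: [617.3, -9.2, 27.2]
orientation: [2.217, 2.219, 0.008]
ft_force: [-0.1, -0.3, 1.1]
width: 87.7
t 10.37 p [617.3  -9.2  27.2] th 90.06 z [ 7.2e-03  1.0e-04 -1.0e+00] w 87.7 F [-0.1 -0.3  1.1] q [-0.03  0.69  1.74  0.    0.7  -1.61]
tool shift [-301.3 -110.   -93.6]
level turn [ 0.0072 -0.0001  0.    ]
```

```bash
python3 -m handwheel '[[[0,0,0],[0,0,-20],1],[[0,0,0],[0,0,-30],1],[[0,0,0],[0,0,-30],1],[[0,0,0],[-20,-8,-10],1],[[0,0,0],[-35,-13,0],1],[[0,0,0],[-35,-13,0],1],[[0,0,0],[-35,-13,0],1],[[0,0,0],[-35,-13,0],1],[[0,0,0],[-35,-13,0],1],[[0,0,0],[-20,-6,0],1]]'
python3 st.py 507 -310.6 120
python3 - <<'E'
from h import *
import pickle
P={n:ctrl.get_image(n) for n in('scene','top')}
pickle.dump(P,open('P1.pkl','wb'))
for n,p in P.items():
  for q in 'block_center riser_1_center tin_center'.split():
    for d in ctrl.spot_point(p,q):
      w=pw(p,d['position']);print(n,q,round(d['score'],2),w.round(0),proj(p,w).round(0)[0])
save(P['scene'],'pics/s5.png',(240,130,330,220),6)
save(P['top'],'pics/t5.png',(215,110,275,210),6)
E
```

```text
t: 11.2
ee_pos: [539.1, -228.1, 123.2]
orientation: [2.201, 2.226, 0.013]
ft_force: [-0.1, 0.4, -0.2]
width: 87.8
t 11.2 p [ 539.1 -228.1  123.2] th 90.66 z [ 0.0137 -0.0017 -0.9999] w 87.8 F [-0.1  0.4 -0.2] q [-0.42  0.5   1.8   0.01  0.83 -2.01]
tool shift [-82.2 -33.1   2.9]
level turn [0.0137 0.0019 0.    ]
scene block_center 0.71 [617.  -5.  21.] [270. 184.]
scene riser_1_center 0.58 [ 628. -187.    6.] [328. 214.]
scene tin_center 0.7 [ 626. -299.   16.] [367. 232.]
top block_center 0.74 [611. -11.  24.] [245. 168.]
top riser_1_center 0.68 [ 626. -184.    9.] [308. 163.]
```

View pics/s5.png

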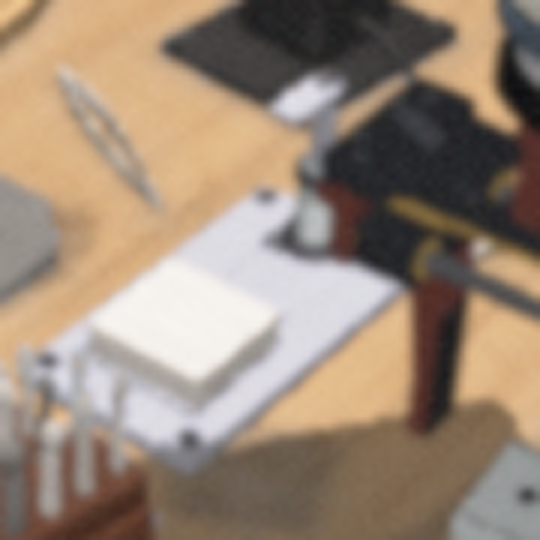

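View pics/t5.png

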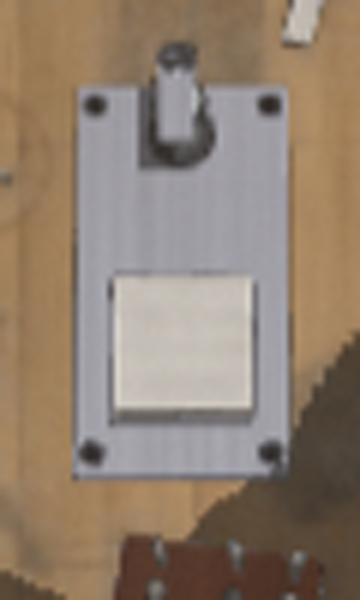

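Run:
```python
from h import *
import pickle
P=pickle.load(open('P1.pkl','rb'));T=P['top'];S=P['scene']
c=lambda a,s,o:(np.array(a,float)+.5)/s+o-.5
w=ray(T,c([(112,275),(253,275),(255,408),(111,410)],6,[215,110]),32);print(w.round(1),w.mean(0))
w=ray(S,c([(172,263),(280,325),(198,392),(92,328)],6,[240,130]),32);print(w.round(1),w.mean(0))
P=pickle.load(open('P0.pkl','rb'));p=P['top']
save(p,'pics/t_sq.png',(215,110,275,210),6)
im=cv2.cvtColor(T['pixels'],cv2.COLOR_RGB2BGR);im=cv2.resize(im[130:205,215:280],None,fx=8,fy=8,interpolation=cv2.INTER_CUBIC)
def quad(cx,cy,h,z,col):
    q=(proj(T,[[cx-h,cy-h,z],[cx+h,cy-h,z],[cx+h,cy+h,z],[cx-h,cy+h,z]])-[215,130]+.5)*8-.5
    cv2.polylines(im,[q.round().astype(int).reshape(-1,1,2)],True,col,1)
quad(612.4,-9.4,31.5,32,(0,0,255));cv2.imwrite('pics/t5b.png',im)
```

```text
[[644.5  22.   32. ]
 [643.6 -42.   32. ]
 [581.6 -41.9  32. ]
 [581.6  22.6  32. ]] [612.84728245  -9.83267582  32.        ]
[[638.8  18.   32. ]
 [634.  -47.5  32. ]
 [573.2 -46.9  32. ]
 [577.7  16.5  32. ]] [605.92407906 -14.95440573  32.        ]
```

View pics/t5b.png

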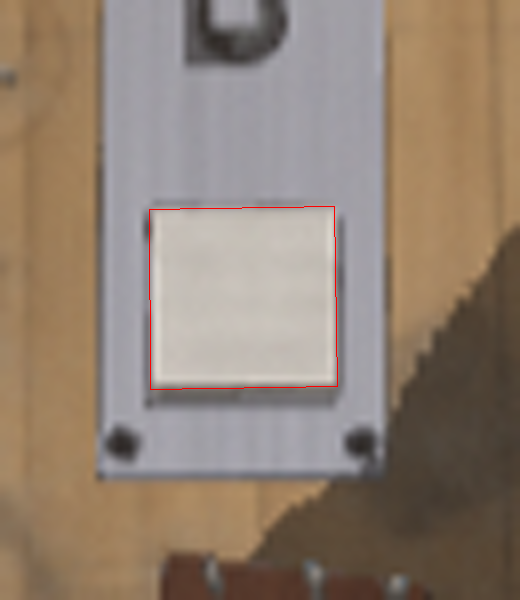

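View pics/t_sq.png

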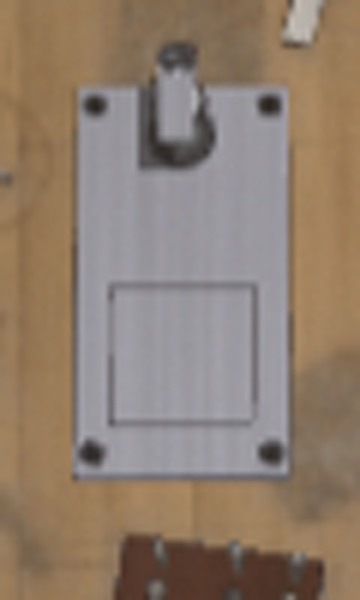

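Run:
```python
from h import *
import pickle
P=pickle.load(open('P1.pkl','rb'));T=P['scene']
o=[240,150];im=cv2.cvtColor(T['pixels'],cv2.COLOR_RGB2BGR);im=cv2.resize(im[150:215,240:320],None,fx=9,fy=9,interpolation=cv2.INTER_CUBIC)
def quad(cx,cy,h,z,col):
    q=(proj(T,[[cx-h,cy-h,z],[cx+h,cy-h,z],[cx+h,cy+h,z],[cx-h,cy+h,z]])-o+.5)*9-.5
    cv2.polylines(im,[q.round().astype(int).reshape(-1,1,2)],True,col,1)
quad(612.4,-9.4,31.5,32,(0,0,255));quad(612.4,-9.4,31.5,12,(0,255,0));cv2.imwrite('pics/s5b.png',im)
```

```text
(no output)
```

View pics/s5b.png

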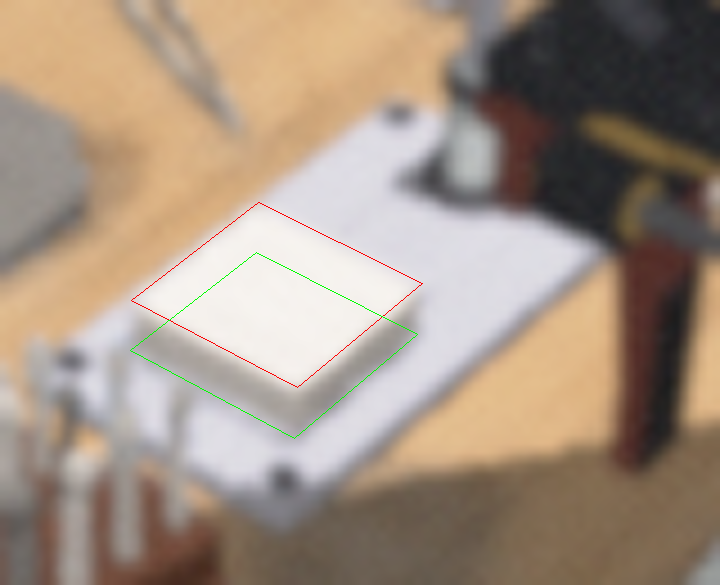

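```bash
cat > ov.py <<'E'
from h import *
import pickle
def ov(p,box,s,items,f):
    im=cv2.cvtColor(p['pixels'],cv2.COLOR_RGB2BGR)[box[1]:box[3],box[0]:box[2]]
    im=cv2.resize(im,None,fx=s,fy=s,interpolation=cv2.INTER_CUBIC)
    for pts,col in items:
        q=(proj(p,pts)-[box[0],box[1]]+.5)*s-.5
        cv2.polylines(im,[q.round().astype(int).reshape(-1,1,2)],True,col,1)
    return im
def rect(cx,cy,a,lx,ly,z):
    a=np.radians(a);u=np.array([np.cos(a),np.sin(a)]);v=np.array([-u[1],u[0]])
    return [[*(np.array([cx,cy])+i*u*lx/2+j*v*ly/2),z] for i,j in((1,1),(1,-1),(-1,-1),(-1,1))]
def circ(cx,cy,r,z):
    t=np.linspace(0,2*np.pi,48);return np.c_[cx+r*np.cos(t),cy+r*np.sin(t),0*t+z]
E
python3 - <<'E'
from ov import *
P=pickle.load(open('P0.pkl','rb'))
it=[(rect(507,-310.5,9,62,44,34),(0,0,255)),(rect(507,-310.5,9,62,44,0),(0,255,0))]
a=ov(P['top'],(338,180,378,225),9,it,0);b=ov(P['scene'],(330,243,370,288),9,it,0)
cv2.imwrite('pics/r3.png',np.hstack([a,b]))
it=[(circ(623.5,-300.7,30,27),(0,0,255)),(circ(623.5,-300.7,30,19),(0,255,0)),(circ(388,-178.5,26,14),(0,0,255)),(circ(388,-178.5,26,0),(0,255,0))]
a=ov(P['top'],(330,145,370,185),6,it,0);b=ov(P['scene'],(350,215,390,255),6,it,0)
c=ov(P['top'],(290,230,330,270),6,it,0);d=ov(P['scene'],(250,250,290,290),6,it,0)
cv2.imwrite('pics/tp.png',np.vstack([np.hstack([a,b]),np.hstack([c,d])]))
E
```

```text
(no output)
```

View pics/r3.png

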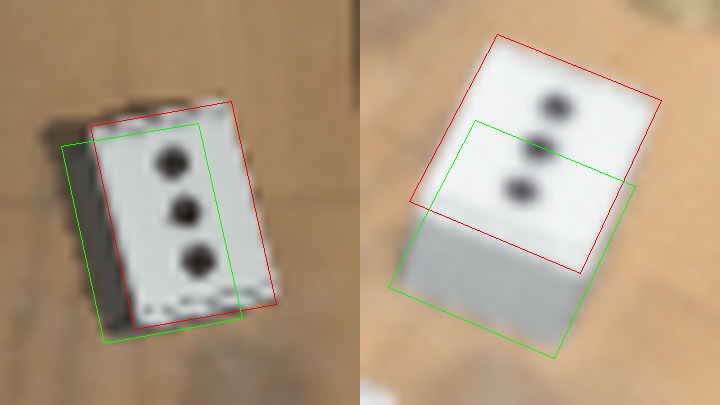

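View pics/tp.png

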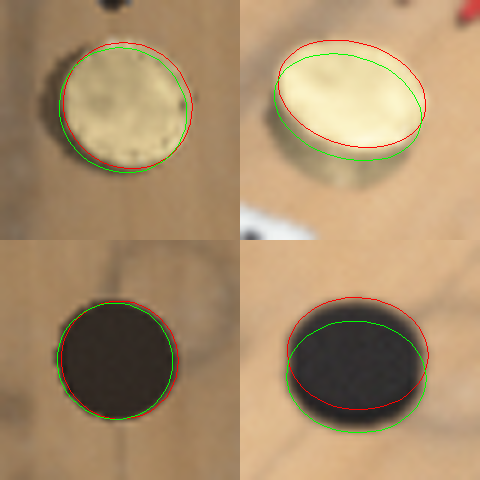

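```bash
python3 -m handwheel '[[[0.014,0,0],[-35,-14,0],1],[[0,0,0],[-30,-12,0],1],[[0,0,0],[-12,-5,0],1],[[0,0,-0.08],[0,0,0],1],[[0,0,-0.075],[0,0,0],1],[[0,0,0],[0,0,20],1],[[0,0,0],[0,0,20],1],[[0,0,0],[0,0,10],1],[[0,0,0],[0,0,0],1],[[0,0,0],[0,0,0],1]]'
python3 st.py 506.5 -310.5 18
```

```text
t: 12.43
ee_pos: [516.3, -294.9, 71.8]
orientation: [1.998, 2.422, 0.0]
ft_force: [0.2, 1.0, 0.3]
width: 88.0
t 12.43 p [ 516.3 -294.9   71.8] th 100.95 z [ 1.4e-03 -9.0e-04 -1.0e+00] w 88.0 F [0.2 1.  0.3] q [-0.54  0.6   1.79 -0.    0.76 -2.3 ]
tool shift [-13.4 -12.6  53.8]
level turn [0.0012 0.0011 0.    ]
```

```bash
python3 -m handwheel '[[[0,0,0.025],[-13,-12,0],1],[[0,0,0],[0,0,0],1],[[0,0,0],[0,0,0],1],[[0,0,0],[0,0,10],1],[[0,0,0],[0,0,5],1],[[0,0,0],[0,0,0],1],[[0,0,0],[0,0,0],1],[[0,0,0],[0,0,0],1],[[0,0,0],[0,0,0],1],[[0,0,0],[0,0,0],1]]'
python3 st.py 506.5 -310.5 18
```

```text
t: 13.27
ee_pos: [510.2, -307.5, 58.3]
orientation: [2.022, 2.398, 0.002]
ft_force: [1.0, 0.1, 1.0]
width: 87.6
t 13.27 p [ 510.2 -307.5   58.3] th 99.73 z [ 0.0043 -0.0018 -1.    ] w 87.6 F [1.  0.1 1. ] q [-0.56  0.62  1.79  0.    0.73 -2.3 ]
tool shift [-2.2 -4.4 40.2]
level turn [0.0039 0.0025 0.    ]
```

```bash
python3 -m handwheel '[[[0,0,0],[-2,-4,0],1],[[0,0,0],[0,0,12],1],[[0,0,0],[0,0,12],1],[[0,0,0],[0,-1,10],1],[[0,0,0],[0,-1,5],1],[[0,0,0],[0,0,0],1],[[0,0,0],[0,0,0],1],[[0,0,0],[0,0,0],1],[[0,0,0],[0,0,0],1],[[0,0,0],[0,0,0],1]]'
python3 st.py 506.5 -310.5 18;  python3 - <<'E'
from h import *
p=ctrl.get_image('scene');save(p,'pics/s6.png',(280,170,400,290),5)
E
```

```text
t: 14.1
ee_pos: [503.5, -310.6, 13.9]
orientation: [2.024, 2.4, 0.002]
ft_force: [0.3, -0.1, 0.3]
width: 87.6
t 14.1 p [ 503.5 -310.6   13.9] th 99.71 z [ 2.6e-03 -7.0e-04 -1.0e+00] w 87.6 F [ 0.3 -0.1  0.3] q [-0.57  0.69  1.8   0.    0.65 -2.31]
tool shift [-0.4  3.  -4.1]
level turn [ 0.0025  0.0011 -0.    ]
```

View pics/s6.png

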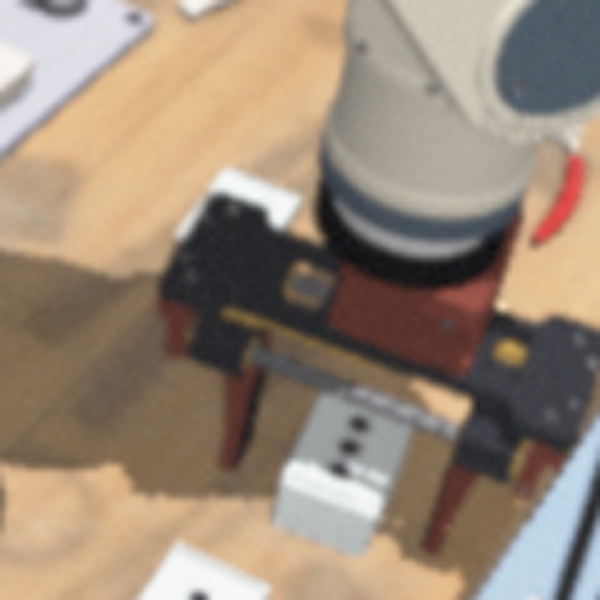

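```bash
python3 -m handwheel '[[[0,0,0],[0,3,-3],1],[[0,0,0],[0,0,0],1],[[0,0,0],[0,0,0],0],[[0,0,0],[0,0,0],0],[[0,0,0],[0,0,0],0],[[0,0,0],[0,0,0],0],[[0,0,0],[0,0,0],0],[[0,0,0],[0,0,0],0],[[0,0,0],[0,0,0],0],[[0,0,0],[0,0,0],0]]'
python3 st.py 506.5 -310.5 130
```

```text
t: 14.98
ee_pos: [508.0, -310.6, 19.0]
orientation: [2.022, 2.397, 0.003]
ft_force: [-0.0, -0.1, 1.0]
width: 44.4
t 14.98 p [ 508.  -310.6   19. ] th 99.72 z [ 0.0054 -0.0024 -1.    ] w 44.4 F [-0.  -0.1  1. ] q [-0.57  0.68  1.79  0.    0.66 -2.31]
tool shift [  -0.    -0.9 -111. ]
level turn [0.0049 0.0033 0.    ]
```

```bash
python3 -m handwheel '[[[0,0,0],[0,0,-15],0],[[0,0,0],[0,0,-25],0],[[0,0,0],[0,0,-25],0],[[0,0,0.09],[0,0,-25],0],[[0,0,0.085],[0,0,0],0],[[0,0,0],[0,0,0],0],[[0,0,0],[30,10,0],0],[[0,0,0],[35,12,0],0],[[0,0,0],[35,12,0],0],[[0,0,0],[35,12,0],0]]'
python3 st.py 613.9 -9.4 70
```

```text
t: 15.82
ee_pos: [550.8, -176.8, 108.0]
orientation: [-2.234, -2.206, 0.002]
ft_force: [1.0, -0.2, -2.8]
width: 44.1
t 15.82 p [ 550.8 -176.8  108. ] th 89.27 z [-2.6e-03  6.0e-04 -1.0e+00] w 44.1 F [ 1.  -0.2 -2.8] q [-0.33  0.52  1.81 -0.    0.81 -1.89]
tool shift [168.2  61.1  37.9]
level turn [-0.0026 -0.0006  0.    ]
```

```bash
python3 -m handwheel '[[[0,0,0],[32,12,0],0],[[0,0,0],[32,12,0],0],[[0,0,0],[32,12,0],0],[[0,0,0],[25,9,0],0],[[0,0,0],[13,5,0],0],[[0,0,0],[0,0,0],0],[[0,0,0],[0,0,0],0],[[0,0,0],[0,0,15],0],[[0,0,0],[0,0,10],0],[[0,0,0],[0,0,0],0]]'
python3 st.py 613.9 -9.4 53
```

```text
t: 16.65
ee_pos: [599.2, -30.2, 74.5]
orientation: [-2.195, -2.231, 0.013]
ft_force: [-0.0, 0.2, -1.9]
width: 44.0
t 16.65 p [599.2 -30.2  74.5] th 90.94 z [-0.0141  0.0026 -0.9999] w 44.0 F [-0.   0.2 -1.9] q [-0.07  0.6   1.76  0.    0.79 -1.66]
tool shift [20.5 15.3 21.4]
level turn [-0.014  -0.0028  0.    ]
```

```bash
python3 -m handwheel '[[[-0.014,0,0.025],[20,15,0],0],[[0,0,0],[0,0,0],0],[[0,0,0],[0,0,0],0],[[0,0,0],[0,0,5],0],[[0,0,0],[0,0,3],0],[[0,0,0],[0,0,0],0],[[0,0,0],[0,0,0],0],[[0,0,0],[0,0,0],0],[[0,0,0],[0,0,0],0],[[0,0,0],[0,0,0],0]]'
python3 st.py 613.9 -9.4 53
```

```text
t: 17.48
ee_pos: [610.7, -16.2, 64.2]
orientation: [-2.233, -2.202, 0.004]
ft_force: [-0.2, -0.8, -2.0]
width: 43.8
t 17.48 p [610.7 -16.2  64.2] th 89.2 z [-0.0058  0.0021 -1.    ] w 43.8 F [-0.2 -0.8 -2. ] q [-0.05  0.63  1.74  0.    0.78 -1.61]
tool shift [ 6.8  3.2 11.2]
level turn [-0.0058 -0.002   0.    ]
```

```bash
python3 -m handwheel '[[[-0.005,0,-0.005],[7,3,0],0],[[0,0,0],[0,0,0],0],[[0,0,0],[0,0,0],0],[[0,0,0],[0,0,3],0],[[0,0,0],[0,0,3],0],[[0,0,0],[0,0,2],0],[[0,0,0],[0,0,0],0],[[0,0,0],[0,0,0],0],[[0,0,0],[0,0,0],0],[[0,0,0],[0,0,0],0]]'
python3 st.py 613.9 -9.4 51
```

```text
t: 18.32
ee_pos: [614.2, -8.1, 55.4]
orientation: [-2.229, -2.212, -0.002]
ft_force: [1.1, -0.6, -3.0]
width: 44.3
t 18.32 p [614.2  -8.1  55.4] th 89.56 z [-1.e-04  2.e-03 -1.e+00] w 44.3 F [ 1.1 -0.6 -3. ] q [-0.03  0.64  1.74  0.    0.76 -1.6 ]
tool shift [-1.3 -0.3  4.4]
level turn [-0.0001 -0.002  -0.    ]
```

```bash
python3 -m handwheel '[[[0,0,0],[-1.3,0,0],0],[[0,0,0],[0,0,2],0],[[0,0,0],[0,0,2],0],[[0,0,0],[0,0,1],0],[[0,0,0],[0,0,0],0],[[0,0,0],[0,0,0],0],[[0,0,0],[0,0,0],0],[[0,0,0],[0,0,0],0],[[0,0,0],[0,0,0],0],[[0,0,0],[0,0,0],0]]'
python3 st.py 613.9 -9.4 51
```

```text
t: 19.15
ee_pos: [614.6, -9.7, 50.6]
orientation: [-2.23, -2.212, -0.003]
ft_force: [-0.6, 0.4, -1.6]
width: 43.8
t 19.15 p [614.6  -9.7  50.6] th 89.55 z [ 8.e-04  2.e-03 -1.e+00] w 43.8 F [-0.6  0.4 -1.6] q [-0.04  0.65  1.74  0.    0.75 -1.6 ]
tool shift [ 0.3 -0.7 -0.4]
level turn [ 0.0008 -0.002   0.    ]
```

Seated; release, and lift clear.

```bash
python3 -m handwheel '[[[0,0,0],[0,-0.5,0.5],0],[[0,0,0],[0,0,0],0],[[0,0,0],[0,0,0],1],[[0,0,0],[0,0,0],1],[[0,0,0],[0,0,0],1],[[0,0,0],[0,0,0],1],[[0,0,0],[0,0,0],1],[[0,0,0],[0,0,-20],1],[[0,0,0],[0,0,-25],1],[[0,0,0],[0,0,-25],1]]'
python3 st.py 386.5 -178 120
python3 -m handwheel '[[[0,0,0],[0,-30,-20],1],[[0,0,0],[-25,-33,0],1],[[0,0,0],[-25,-33,0],1],[[0,0,0],[-25,-33,0],1],[[0,0,0],[-25,-33,0],1],[[0,0,0],[-25,-33,0],1],[[0,0,0],[-23,-25,0],1],[[0,0,0],[-15,-10,0],1],[[0,0,0],[0,0,0],1],[[0,0,0],[0,0,0],1]]'
python3 st.py 386.5 -178 60
python3 - <<'E'
from ov import *
P={n:ctrl.get_image(n) for n in('scene','top')}
pickle.dump(P,open('P2.pkl','wb'))
it=[(rect(612.4,-9.4,-.5,63,63,32),(0,0,255)),(rect(612.4,-9.4,-.5,62,44,66),(255,0,0)),(rect(612.4,-9.4,-.5,62,44,32),(0,255,0))]
a=ov(P['top'],(225,130,275,195),7,it,0);b=ov(P['scene'],(245,135,310,200),7,it,0)
cv2.imwrite('pics/st2.png',np.hstack([a,b]))
E
```

```text
t: 19.98
ee_pos: [610.9, -9.7, 117.0]
orientation: [-2.225, -2.208, 0.007]
ft_force: [0.0, -0.5, 0.0]
width: 87.3
t 19.98 p [610.9  -9.7 117. ] th 89.55 z [-0.0082  0.0023 -1.    ] w 87.3 F [ 0.  -0.5  0. ] q [-0.04  0.55  1.73  0.    0.87 -1.6 ]
tool shift [-170.  -223.1   -1.5]
level turn [-0.0082 -0.0022  0.    ]
t: 20.82
ee_pos: [377.5, -174.0, 144.3]
orientation: [2.221, 2.211, 0.013]
ft_force: [1.3, -0.5, 0.8]
width: 87.5
t 20.82 p [ 377.5 -174.   144.3] th 89.74 z [ 1.100e-02  7.000e-04 -9.999e-01] w 87.5 F [ 1.3 -0.5  0.8] q [-0.46  0.26  2.15  0.01  0.73 -2.04]
tool shift [-4.   8.  84.4]
level turn [ 0.011  -0.0008 -0.    ]
```

View pics/st2.png

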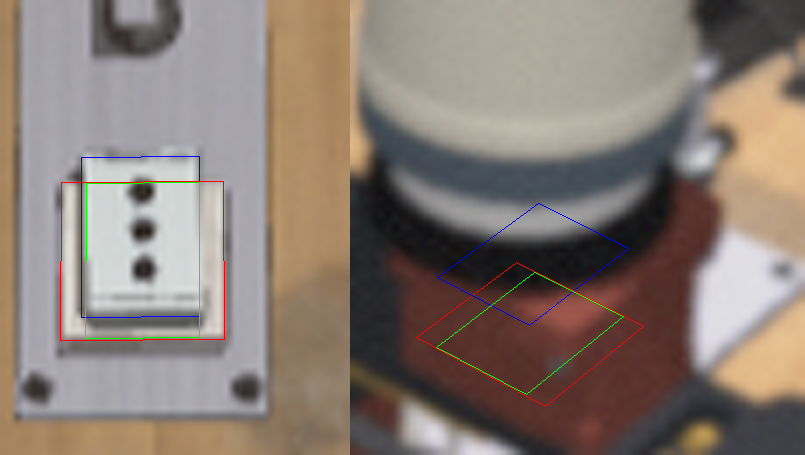

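```bash
python3 -m handwheel '[[[0.011,0,0],[-4,8,10],1],[[0,0,0],[0,0,20],1],[[0,0,0],[0,0,20],1],[[0,0,0],[0,0,20],1],[[0,0,0],[0,0,15],1],[[0,0,0],[0,0,5],1],[[0,0,0],[0,0,0],1],[[0,0,0],[0,0,0],1],[[0,0,0],[0,0,0],1],[[0,0,0],[0,0,0],1]]'
python3 st.py 386.5 -178 11
```

```text
t: 21.75
ee_pos: [399.4, -172.8, 52.6]
orientation: [2.203, 2.228, 0.007]
ft_force: [-0.1, 0.5, -0.0]
width: 88.0
t 21.75 p [ 399.4 -172.8   52.6] th 90.63 z [ 0.0093 -0.0029 -1.    ] w 88.0 F [-0.1  0.5 -0. ] q [-0.44  0.47  2.14  0.    0.51 -2.02]
tool shift [ -4.9 -13.4  41.5]
level turn [ 0.0093  0.003  -0.    ]
```

```bash
python3 -m handwheel '[[[0.009,0.003,0],[-5,-13,0],1],[[0,0,0],[0,0,0],1],[[0,0,0],[0,0,10],1],[[0,0,0],[0,0,10],1],[[0,0,0],[0,0,6],1],[[0,0,0],[0,0,0],1],[[0,0,0],[0,0,0],1],[[0,0,0],[0,0,0],1],[[0,0,0],[0,0,0],1],[[0,0,0],[0,0,0],1]]'
python3 st.py 386.5 -178 11;  python3 - <<'E'
from h import *
p=ctrl.get_image('scene');save(p,'pics/s7.png',(200,170,350,310),4)
E
```

```text
t: 22.58
ee_pos: [386.0, -179.5, 25.5]
orientation: [2.209, 2.23, 0.001]
ft_force: [0.1, -0.1, -0.3]
width: 87.5
t 22.58 p [ 386.  -179.5   25.5] th 90.56 z [ 0.0025 -0.0013 -1.    ] w 87.5 F [ 0.1 -0.1 -0.3] q [-0.46  0.53  2.16 -0.    0.44 -2.04]
tool shift [ 1.5  0.4 14.5]
level turn [0.0025 0.0013 0.    ]
```

View pics/s7.png

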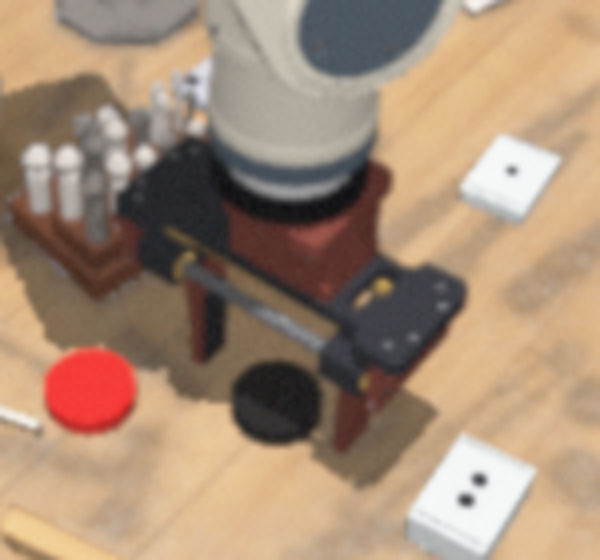

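```bash
python3 -m handwheel '[[[0,0,0],[1.5,0,6],1],[[0,0,0],[0,0,5],1],[[0,0,0],[0,0,2],1],[[0,0,0],[0,0,0],1],[[0,0,0],[0,0,0],0],[[0,0,0],[0,0,0],0],[[0,0,0],[0,0,0],0],[[0,0,0],[0,0,0],0],[[0,0,0],[0,0,0],0],[[0,0,0],[0,0,0],0]]'
python3 st.py 386.5 -178 11
```

```text
t: 23.47
ee_pos: [386.6, -177.9, 11.5]
orientation: [2.207, 2.23, 0.002]
ft_force: [-0.5, 0.2, 0.1]
width: 51.5
t 23.47 p [ 386.6 -177.9   11.5] th 90.59 z [ 0.0038 -0.0019 -1.    ] w 51.5 F [-0.5  0.2  0.1] q [-0.46  0.56  2.17 -0.    0.41 -2.04]
tool shift [-0.1 -0.1  0.5]
level turn [ 0.0037  0.0019 -0.    ]
```

```bash
python3 -m handwheel '[[[0,0,0],[0,0,-15],0],[[0,0,0],[0,0,-25],0],[[0,0,0],[0,0,-30],0],[[0,0,0],[0,0,-30],0],[[0,0,0],[0,0,-30],0],[[0,0,0],[20,27,0],0],[[0,0,0],[25,33,0],0],[[0,0,0],[25,33,0],0],[[0,0,0],[25,33,0],0],[[0,0,0],[25,33,0],0]]'
python3 st.py 612.4 -9.4 110
```

```text
t: 24.3
ee_pos: [542.1, -56.5, 150.0]
orientation: [2.221, 2.219, 0.002]
ft_force: [-0.7, -0.5, -0.8]
width: 51.1
t 24.3 p [542.1 -56.5 150. ] th 89.95 z [ 2.8e-03 -7.0e-04 -1.0e+00] w 51.1 F [-0.7 -0.5 -0.8] q [-0.13  0.42  1.87 -0.    0.86 -1.7 ]
tool shift [47.2 70.2 40.2]
level turn [0.0028 0.0007 0.    ]
```

```bash
python3 -m handwheel '[[[0,0,0],[18,26,0],0],[[0,0,0],[15,22,0],0],[[0,0,0],[8,12,0],0],[[0,0,0],[0,0,0],0],[[0,0,0],[0,0,15],0],[[0,0,0],[0,0,15],0],[[0,0,0],[0,0,10],0],[[0,0,0],[0,0,0],0],[[0,0,0],[0,0,0],0],[[0,0,0],[0,0,0],0]]'
python3 st.py 612.4 -9.4 82
```

```text
t: 25.13
ee_pos: [608.1, -8.4, 109.2]
orientation: [2.212, 2.225, 0.006]
ft_force: [0.3, 0.3, -0.4]
width: 51.4
t 25.13 p [608.1  -8.4 109.2] th 90.33 z [ 5.6e-03 -5.0e-04 -1.0e+00] w 51.4 F [ 0.3  0.3 -0.4] q [-0.03  0.55  1.75 -0.    0.84 -1.61]
tool shift [-1.   4.2 27.3]
level turn [0.0056 0.0005 0.    ]
```

```bash
python3 -m handwheel '[[[0.005,0,0],[-1,4,0],0],[[0,0,0],[0,0,0],0],[[0,0,0],[0,0,10],0],[[0,0,0],[0,0,8],0],[[0,0,0],[0,0,5],0],[[0,0,0],[0,0,0],0],[[0,0,0],[0,0,0],0],[[0,0,0],[0,0,0],0],[[0,0,0],[0,0,0],0],[[0,0,0],[0,0,0],0]]'
python3 st.py 612.4 -9.4 77.5;  python3 - <<'E'
from h import *
p=ctrl.get_image('scene');save(p,'pics/s8.png',(220,110,340,220),5)
E
```

```text
t: 25.97
ee_pos: [613.2, -10.4, 85.9]
orientation: [2.215, 2.225, 0.002]
ft_force: [-0.6, 0.2, -0.2]
width: 51.1
t 25.97 p [613.2 -10.4  85.9] th 90.27 z [ 2.6e-03 -7.0e-04 -1.0e+00] w 51.1 F [-0.6  0.2 -0.2] q [-0.04  0.59  1.74 -0.    0.8  -1.61]
tool shift [ 1.1 -0.8  8.4]
level turn [0.0026 0.0007 0.    ]
```

View pics/s8.png

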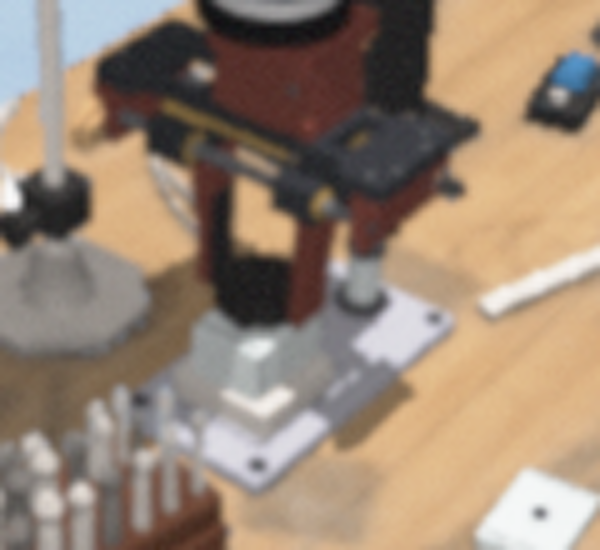

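```bash
python3 -m handwheel '[[[0,0,0],[1,-0.5,3],0],[[0,0,0],[0,0,3],0],[[0,0,0],[0,0,2],0],[[0,0,0],[0,0,0],0],[[0,0,0],[0,0,0],0],[[0,0,0],[0,0,0],0],[[0,0,0],[0,0,0],0],[[0,0,0],[0,0,0],0],[[0,0,0],[0,0,0],0],[[0,0,0],[0,0,0],0]]'
python3 st.py 612.4 -9.4 77.5
```

```text
t: 26.85
ee_pos: [613.1, -9.3, 77.7]
orientation: [2.214, 2.224, 0.003]
ft_force: [-0.6, -0.4, 0.4]
width: 51.2
t 26.85 p [613.1  -9.3  77.7] th 90.28 z [ 3.9e-03 -8.0e-04 -1.0e+00] w 51.2 F [-0.6 -0.4  0.4] q [-0.03  0.61  1.74 -0.    0.79 -1.61]
tool shift [-0.1 -0.7  0.2]
level turn [ 0.0039  0.0008 -0.    ]
```

```bash
python3 -m handwheel '[[[0,0,0],[0,-0.5,0.5],0],[[0,0,0],[0,0,0],0],[[0,0,0],[0,0,0],1],[[0,0,0],[0,0,0],1],[[0,0,0],[0,0,0],1],[[0,0,0],[0,0,0],1],[[0,0,0],[0,0,0],1],[[0,0,0],[0,0,-20],1],[[0,0,0],[0,0,-25],1],[[0,0,0],[0,0,-25],1]]'
python3 st.py 623 -300.7 150
python3 -m handwheel '[[[0,0,0],[-30,0,0],1],[[0,0,0],[-35,0,0],1],[[0,0,0],[-35,0,0],1],[[0,0,0],[-35,0,0],1],[[0,0,0],[-35,0,0],1],[[0,0,0],[-35,0,0],1],[[0,0,0],[-35,0,0],1],[[0,0,0],[-20,0,0],1],[[0,0,0],[0,0,0],1],[[0,0,0],[0,0,0],1]]'
python3 st.py 623 -300.7 50
python3 - <<'E'
from ov import *
P={n:ctrl.get_image(n) for n in('scene','top')}
pickle.dump(P,open('P3.pkl','wb'))
it=[(rect(612.4,-9.4,-.5,63,63,32),(0,0,255)),(rect(612.4,-9.4,-.5,62,44,66),(255,0,0)),(circ(612.4,-9.4,26,80),(0,255,0))]
a=ov(P['top'],(225,130,275,195),7,it,0);b=ov(P['scene'],(245,135,310,200),7,it,0)
cv2.imwrite('pics/st3.png',np.hstack([a,b]))
E
```

```text
t: 27.68
ee_pos: [608.3, -9.1, 143.5]
orientation: [-2.213, -2.223, 0.008]
ft_force: [0.5, 1.0, 0.0]
width: 87.6
t 27.68 p [608.3  -9.1 143.5] th 90.27 z [-7.3e-03 -4.0e-04 -1.0e+00] w 87.6 F [0.5 1.  0. ] q [-0.03  0.51  1.72 -0.    0.92 -1.61]
tool shift [-291.6   13.2   -6.5]
level turn [-0.0073  0.0003  0.    ]
t: 28.52
ee_pos: [614.6, -280.3, 152.1]
orientation: [2.207, 2.226, 0.005]
ft_force: [-0.1, -0.2, -0.1]
width: 87.5
t 28.52 p [ 614.6 -280.3  152.1] th 90.51 z [ 0.007  -0.0027 -1.    ] w 87.5 F [-0.1 -0.2 -0.1] q [-0.45  0.58  1.57  0.    0.99 -2.03]
tool shift [-20.2   7.5 102.2]
level turn [0.007  0.0027 0.    ]
```

View pics/st3.png

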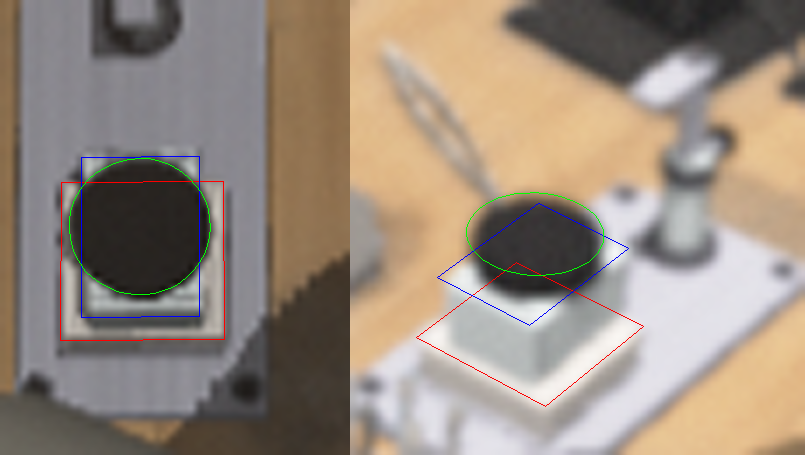

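```bash
python3 -m handwheel '[[[0.007,0.002,0],[-20,8,10],1],[[0,0,0],[0,0,20],1],[[0,0,0],[0,0,25],1],[[0,0,0],[0,0,25],1],[[0,0,0],[0,0,10],1],[[0,0,0],[0,0,0],1],[[0,0,0],[0,0,0],1],[[0,0,0],[0,0,0],1],[[0,0,0],[0,0,0],1],[[0,0,0],[0,0,0],1]]'
python3 st.py 623 -300.7 12
```

```text
t: 29.45
ee_pos: [628.1, -287.7, 64.9]
orientation: [2.192, 2.245, 0.003]
ft_force: [-0.4, 0.5, -0.1]
width: 87.7
t 29.45 p [ 628.1 -287.7   64.9] th 91.37 z [ 0.0042 -0.0011 -1.    ] w 87.7 F [-0.4  0.5 -0.1] q [-0.45  0.71  1.56  0.    0.87 -2.04]
tool shift [-12.8  -5.7  52.9]
level turn [ 0.0041  0.0012 -0.    ]
```

```bash
python3 -m handwheel '[[[0.004,0,0.02],[-13,-6,0],1],[[0,0,0],[0,0,0],1],[[0,0,0],[0,0,12],1],[[0,0,0],[0,0,12],1],[[0,0,0],[0,0,5],1],[[0,0,0],[0,0,0],1],[[0,0,0],[0,0,0],1],[[0,0,0],[0,0,0],1],[[0,0,0],[0,0,0],1],[[0,0,0],[0,0,0],1]]'
python3 st.py 623 -300.7 12;  python3 - <<'E'
from h import *
p=ctrl.get_image('scene');save(p,'pics/s9.png',(300,150,420,270),5)
E
```

```text
t: 30.28
ee_pos: [622.6, -303.7, 34.8]
orientation: [2.218, 2.219, -0.0]
ft_force: [0.3, 0.3, -0.3]
width: 88.1
t 30.28 p [ 622.6 -303.7   34.8] th 90.02 z [ 0.0024 -0.0026 -1.    ] w 88.1 F [ 0.3  0.3 -0.3] q [-0.47  0.76  1.56 -0.    0.82 -2.04]
tool shift [ 3.1  0.4 22.8]
level turn [ 0.0024  0.0026 -0.    ]
```

View pics/s9.png

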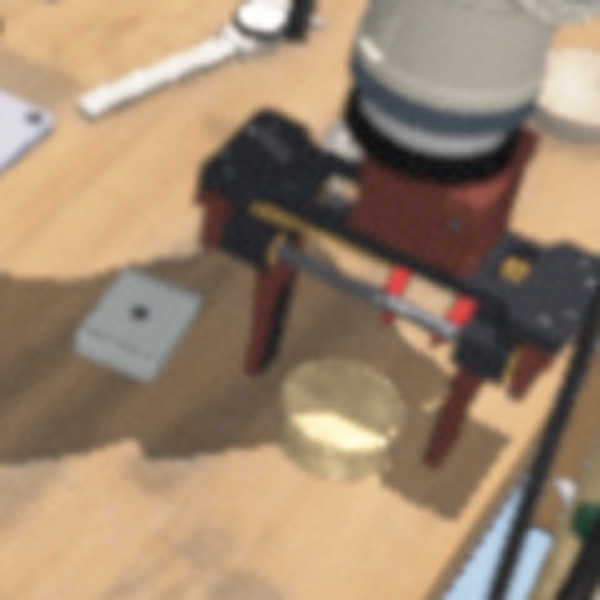

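```bash
python3 -m handwheel '[[[0,0,0],[3,0,8],1],[[0,0,0],[0,0,8],1],[[0,0,0],[0,0,5],1],[[0,0,0],[0,0,0],1],[[0,0,0],[0,0,0],1],[[0,0,0],[0,0,0],1],[[0,0,0],[0,0,0],1],[[0,0,0],[0,0,0],1],[[0,0,0],[0,0,0],1],[[0,0,0],[0,0,0],1]]'
python3 st.py 623 -300.7 12
```

```text
t: 31.17
ee_pos: [623.3, -300.4, 12.2]
orientation: [2.217, 2.219, 0.001]
ft_force: [-0.3, -0.6, -0.5]
width: 87.9
t 31.17 p [ 623.3 -300.4   12.2] th 90.05 z [ 0.0036 -0.0031 -1.    ] w 87.9 F [-0.3 -0.6 -0.5] q [-0.47  0.79  1.56 -0.    0.79 -2.04]
tool shift [-0.3 -0.3  0.2]
level turn [0.0036 0.0031 0.    ]
```

```bash
python3 -m handwheel '[[[0.003,0.003,0],[0,0,0],1],[[0,0,0],[0,0,0],0],[[0,0,0],[0,0,0],0],[[0,0,0],[0,0,0],0],[[0,0,0],[0,0,0],0],[[0,0,0],[0,0,0],0],[[0,0,0],[0,0,0],0],[[0,0,0],[0,0,0],0],[[0,0,0],[0,0,0],0],[[0,0,0],[0,0,0],0]]'
python3 st.py 623 -300.7 12
```

```text
t: 32.0
ee_pos: [623.7, -300.7, 12.9]
orientation: [2.22, 2.221, 0.001]
ft_force: [-0.0, -0.1, -1.0]
width: 59.9
t 32.0 p [ 623.7 -300.7   12.9] th 90.04 z [ 1.4e-03 -4.0e-04 -1.0e+00] w 59.9 F [-0.  -0.1 -1. ] q [-0.47  0.79  1.56  0.    0.79 -2.04]
tool shift [-0.  -0.7  0.9]
level turn [0.0014 0.0004 0.    ]
```

```bash
python3 -m handwheel '[[[0,0,0],[0,0,-12],0],[[0,0,0],[0,0,-25],0],[[0,0,0],[0,0,-30],0],[[0,0,0],[0,0,-30],0],[[0,0,0],[0,0,-30],0],[[0,0,0],[25,-1,-10],0],[[0,0,0],[35,-1,0],0],[[0,0,0],[35,-1,0],0],[[0,0,0],[35,-1,0],0],[[0,0,0],[35,-1,0],0]]'
python3 st.py 613 -9.4 140
```

```text
t: 32.83
ee_pos: [618.9, -137.6, 164.1]
orientation: [2.227, 2.206, 0.005]
ft_force: [0.9, -0.2, -1.1]
width: 59.7
t 32.83 p [ 618.9 -137.6  164.1] th 89.47 z [ 0.007  -0.0026 -1.    ] w 59.7 F [ 0.9 -0.2 -1.1] q [-0.24  0.51  1.66 -0.    0.96 -1.8 ]
tool shift [128.2  -7.2  23.7]
level turn [ 0.007   0.0025 -0.    ]
```

```bash
python3 -m handwheel '[[[0,0,0],[30,0,0],0],[[0,0,0],[30,0,0],0],[[0,0,0],[25,0,0],0],[[0,0,0],[10,0,0],0],[[0,0,0],[0,0,0],0],[[0,0,0],[0,0,0],0],[[0,0,0],[0,0,0],0],[[0,0,0],[0,0,0],0],[[0,0,0],[0,0,0],0],[[0,0,0],[0,0,0],0]]'
python3 st.py 613 -9.4 110
```

```text
t: 33.67
ee_pos: [619.1, -36.4, 170.3]
orientation: [2.221, 2.207, 0.01]
ft_force: [-0.7, 0.7, -0.9]
width: 59.7
t 33.67 p [619.1 -36.4 170.3] th 89.64 z [ 0.0118 -0.0031 -0.9999] w 59.7 F [-0.7  0.7 -0.9] q [-0.08  0.48  1.69 -0.    0.95 -1.64]
tool shift [27.2 -7.  60.2]
level turn [ 0.0118  0.003  -0.    ]
```

```bash
python3 -m handwheel '[[[0.012,0.003,0],[25,-6,0],0],[[0,0,0],[2,0,0],0],[[0,0,0],[0,0,15],0],[[0,0,0],[0,0,15],0],[[0,0,0],[0,0,10],0],[[0,0,0],[0,0,0],0],[[0,0,0],[0,0,0],0],[[0,0,0],[0,0,0],0],[[0,0,0],[0,0,0],0],[[0,0,0],[0,0,0],0]]'
python3 st.py 613 -9.4 100
```

```text
t: 34.5
ee_pos: [615.2, -15.6, 130.1]
orientation: [2.235, 2.204, 0.001]
ft_force: [0.4, 0.6, -1.2]
width: 59.7
t 34.5 p [615.2 -15.6 130.1] th 89.22 z [ 0.0025 -0.0014 -1.    ] w 59.7 F [ 0.4  0.6 -1.2] q [-0.04  0.53  1.72 -0.    0.89 -1.6 ]
tool shift [ 6.2 -2.4 30.1]
level turn [ 0.0025  0.0014 -0.    ]
```

```bash
python3 -m handwheel '[[[0.002,0,0],[6,-2,0],0],[[0,0,0],[0,0,0],0],[[0,0,0],[0,0,10],0],[[0,0,0],[0,0,10],0],[[0,0,0],[0,0,5],0],[[0,0,0],[0,0,0],0],[[0,0,0],[0,0,0],0],[[0,0,0],[0,0,0],0],[[0,0,0],[0,0,0],0],[[0,0,0],[0,0,0],0]]'
python3 st.py 613 -9.4 93;  python3 - <<'E'
from h import *
p=ctrl.get_image('scene');save(p,'pics/s10.png',(220,100,340,220),5)
E
```

```text
t: 35.33
ee_pos: [613.6, -8.8, 103.1]
orientation: [2.234, 2.205, -0.0]
ft_force: [0.9, 1.0, -1.1]
width: 59.4
t 35.33 p [613.6  -8.8 103.1] th 89.25 z [ 0.0014 -0.0015 -1.    ] w 59.4 F [ 0.9  1.  -1.1] q [-0.03  0.57  1.73 -0.    0.84 -1.59]
tool shift [-0.6 -0.6 10.1]
level turn [0.0015 0.0014 0.    ]
```

View pics/s10.png

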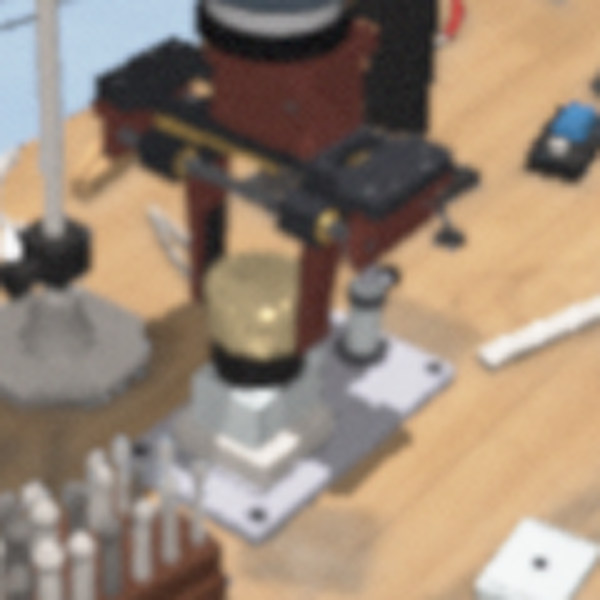

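```bash
python3 -m handwheel '[[[0,0,0],[-0.5,-0.5,3],0],[[0,0,0],[0,0,3],0],[[0,0,0],[0,0,2],0],[[0,0,0],[0,0,0],0],[[0,0,0],[0,0,1],0],[[0,0,0],[0,0,0],0],[[0,0,0],[0,0,0],0],[[0,0,0],[0,0,0],0],[[0,0,0],[0,0,0],0],[[0,0,0],[0,0,0],0]]'
python3 st.py 613 -9.4 93
```

```text
t: 36.22
ee_pos: [613.6, -9.4, 94.0]
orientation: [2.234, 2.204, 0.002]
ft_force: [-1.1, -0.6, -0.5]
width: 59.7
t 36.22 p [613.6  -9.4  94. ] th 89.24 z [ 0.0031 -0.0015 -1.    ] w 59.7 F [-1.1 -0.6 -0.5] q [-0.03  0.58  1.74 -0.    0.82 -1.59]
tool shift [ 0.  -0.6  1. ]
level turn [0.0031 0.0014 0.    ]
```

```bash
python3 -m handwheel '[[[0,0,0],[0,-0.5,0.6],0],[[0,0,0],[0,0,0.5],0],[[0,0,0],[0,0,0],0],[[0,0,0],[0,0,0],0],[[0,0,0],[0,0,0],1],[[0,0,0],[0,0,0],1],[[0,0,0],[0,0,0],1],[[0,0,0],[0,0,0],1],[[0,0,0],[0,0,0],1],[[0,0,0],[0,0,0],1]]'
python3 st.py 613 -9.4 200
python3 -m handwheel '[[[0,0,0],[0,0,-15],1],[[0,0,0],[0,0,-30],1],[[0,0,0],[0,0,-30],1],[[0,0,0],[0,0,-30],1],[[0,0,0],[-20,0,0],1],[[0,0,0],[-35,-10,0],1],[[0,0,0],[-35,-10,0],1],[[0,0,0],[-35,-10,0],1],[[0,0,0],[-35,-10,0],1],[[0,0,0],[-35,-10,0],1]]'
python3 -m handwheel '[[[0,0,0],[-20,-10,0],1],[[0,0,0],[-10,-5,0],1],[[0,0,0],[0,0,0],1],[[0,0,0],[0,0,0],1],[[0,0,0],[0,0,0],1],[[0,0,0],[0,0,0],1],[[0,0,0],[0,0,0],1],[[0,0,0],[0,0,0],1],[[0,0,0],[0,0,0],1],[[0,0,0],[0,0,0],1]]'
python3 - <<'E'
from ov import *
P={n:ctrl.get_image(n) for n in('scene','top')}
pickle.dump(P,open('P4.pkl','wb'))
it=[(rect(612.4,-9.4,-.5,63,63,32),(0,0,255)),(rect(612.4,-9.4,-.5,62,44,66),(255,0,0)),(circ(612.4,-9.4,30,107),(0,255,0))]
a=ov(P['top'],(225,130,275,195),7,it,0);b=ov(P['scene'],(245,135,310,200),7,it,0)
cv2.imwrite('pics/st4.png',np.hstack([a,b]))
save(P['scene'],'pics/s11.png');save(P['top'],'pics/t11.png')
save(P['scene'],'pics/s11c.png',(250,130,310,200),8)
for n,p in P.items():
  for q in ('spool_center','dish_center','tin_center','gauge_tip'):
    for d in ctrl.spot_point(p,q)[:2]:
      w=pw(p,d['position']);print(n,q,round(d['score'],2),w.round(0))
E
```

```text
t: 37.05
ee_pos: [613.6, -9.4, 93.3]
orientation: [2.233, 2.204, 0.003]
ft_force: [-0.8, 0.0, 0.1]
width: 87.7
t 37.05 p [613.6  -9.4  93.3] th 89.25 z [ 0.0043 -0.0016 -1.    ] w 87.7 F [-0.8  0.   0.1] q [-0.03  0.58  1.74 -0.    0.82 -1.59]
tool shift [-1.000e-01 -1.000e-01 -1.067e+02]
level turn [ 0.0043  0.0015 -0.    ]
t: 37.88
ee_pos: [561.9, -204.1, 204.6]
orientation: [2.219, 2.215, 0.006]
ft_force: [0.2, 0.5, -0.9]
width: 88.2
t: 38.72
ee_pos: [546.5, -235.7, 204.8]
orientation: [2.219, 2.213, 0.007]
ft_force: [0.2, -0.8, 0.8]
width: 88.0
scene spool_center 0.91 [458. 257.  20.]
scene spool_center 0.74 [ 629. -187.    8.]
scene dish_center 0.86 [442. 141.  12.]
scene tin_center 0.67 [616.  -8.  94.]
scene gauge_tip 0.51 [681. -14. 108.]
scene gauge_tip 0.46 [615. -11.  71.]
top spool_center 0.96 [457. 258.  13.]
top dish_center 0.9 [443. 139.  21.]
top dish_center 0.42 [612. -12.  13.]
top tin_center 0.62 [614. -12.  95.]
top gauge_tip 0.53 [686.  -9. 108.]
```

View pics/st4.png

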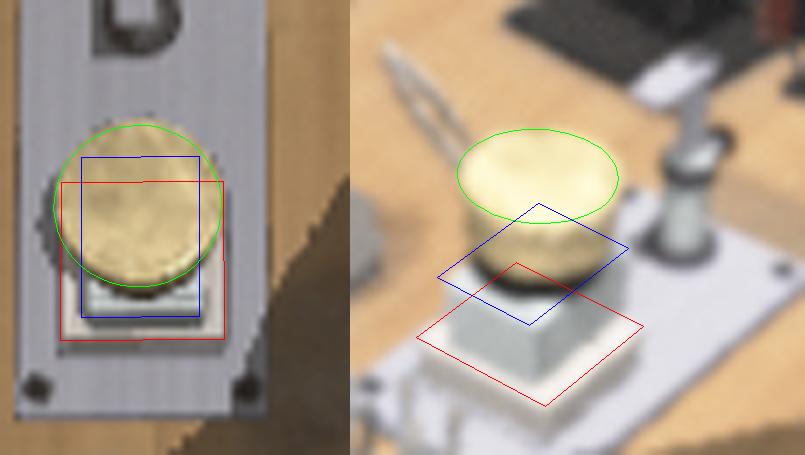

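View pics/s11c.png

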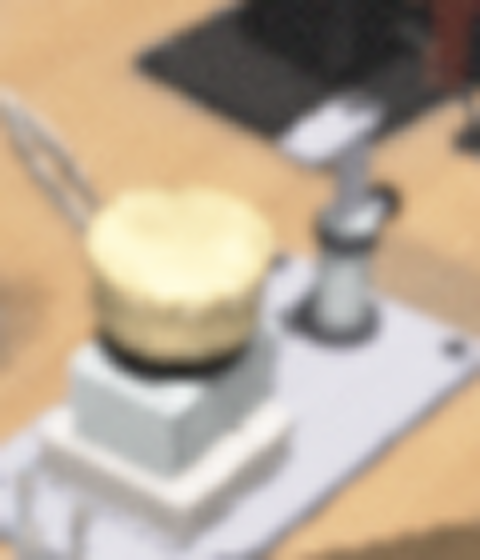

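View pics/t11.png

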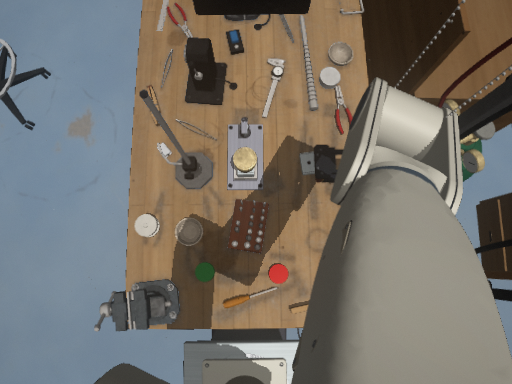

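```bash
python3 -c "
from workcell import ctrl
print(ctrl.close_job())"
```

```text
the job is handed in; nothing more can be done
None
```

The stack is built on the engraved square and the job is handed in: steel block, three-hole (34 mm) riser, black pad, brass tin upright. It took about 39 s of robot time, and at hand-in the gripper was open and well clear of everything.

- **Riser choice:** I read the gauge finger's upper face at about 106–108 mm above the bench: 108 from the network, about 106.5 from overlays on the pictures. With the three-hole riser the top of the lid is at 107 mm. The two-hole riser would have left it at 97 mm.
- **Position:** In the last overlays the block matches the square within about 0.5 mm. The riser, pad and tin sit within about 1–2 mm of its centre, and the tin looks level. The riser appeared 1–1.5 mm off, and I left it so.
- **Bystanders:** I never touched the gauge finger. The last readings put the gauge, the spool and the dish where they were. The dish readings scattered by 5–7 mm across the pictures, but it looks unmoved and the arm never went near it.
- **Failed or disagreeing checks:** My first hand-picked corners of the block in the scene picture came out about 7 mm off. Redrawing the block's outline in both pictures showed that the picks were wrong, not the block.

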